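# Draw a fallen ring weight out from behind a pressure tester's guard

## Task

A thin ring weight has fallen onto the drip tray behind the pressure tester's fixed guard, where the gripper does not fit. Take the hooked rod from its rest, drop its toe into the bore of the weight and draw the weight gently along the tray until it lies flat on the tray's open end, wholly clear of the guard; then lay the rod back in its rest as it lay and let go. If the weight catches on one of the tray's hold-down clamps, do not pull harder: ease it back and bring it past on the other side. Move the weight only with the rod, never force the rod, and leave the union, the gauge and the spare weight where they are.

Things in the scene. Friction and masses are not known exactly. Their poses are not given: they have to be found in the camera images.
- tester: Pressure tester, fixed: grey housing 250 x 300 mm, 100 mm high (gauge and piston column on top); on its robot side a guard (sheet 62 mm high, posts and rails to 150 mm). Between them a strip 74 mm wide, 190 mm long, open above, walled at its inner end, open at its mouth. Origin: on the bench, mid-width at the mouth; +y runs out of the mouth, +x towards the housing. Bears 25 N from the rod.
- mouth (a point): Point mid-width in the strip's mouth, 22 mm above the bench; axes as the tester's. The strip's floor is a dark sheet drip tray, 74 mm wide with 11 mm rims, its floor 22 mm above the bench at the fallen weight but not level: it rises or falls evenly towards its open end by up to 0.03 rad (7 mm by the open end), differently each time and not measured.
- strip_end (a point): Point mid-width at the strip's closed inner end (sheet 62 mm high with rails above to 147 mm), 190 mm inside the mouth, 22 mm above the bench; axes as the tester's.
- open_end (a point): Point mid-width at the rimmed outer edge of the tray's open end, 135 mm outside the mouth, 22 mm above the bench; axes as the tester's.
- holddown (a point): Mid-width point abreast of the inner tray clamp (clamp's middle within 4 mm along the strip), 36 mm up; axes as the tester's. The clamp is a steel block 16 mm along the strip that reaches in 42 mm from one side wall, top 36 mm (screw 41) above the bench. On which side is not measured: look or feel. Across from it is only an almost flush 12 mm screw head; 32 mm is free there.
- holddown_out (a point): Mid-width point abreast of the outer tray clamp (its middle within 7 mm along the strip), 36 mm up; axes as the tester's. Same block as the inner one and on either side, whichever side that one is on. A weight pulled on against a clamp stops hard.
- weight: The fallen weight: plain steel ring, 28 mm outside, bore 15 mm, 6 mm thick, about 22 g. It lies flat on the tray at the strip's closed end, rim 1 to 9 mm from the end sheet, within 5 mm of mid-width. Origin: centre of its underside; z is the ring's axis. Drawing it takes 1 to 3 N; the rod must not load it by more than 25 N.
- rod: Hooked rod, 280 g: black grip 105 mm long, 20 wide (y), 24 high; then a steel shank of 8 mm diameter, its end bent square down as a round-ended toe. Origin: on the shank's axis where to hold it, 70 mm from the grip's back, 35 from its front; +x along the shank to the toe, z up. Toe axis 235 mm ahead, tip 60 mm below the shank's axis. Pressed at the toe it pivots in the grasp, about 1 mm a newton.
- toe (a point): Tip of the rod's toe (8 mm diameter, round end), 60 mm below the shank's axis; its axes are the rod's.
- rest: Rest of the rod, fixed: foot plate 230 x 60 mm with two 12 mm thick forks, 60 mm behind and 120 mm ahead of the seat along x, tops 88 and 97 mm high. Flared slots: 26 mm wide behind (for the grip, floor 63 mm up), 14 mm in front (shank, floor 71 mm up). Origin: on the bench under the seat; x along the rod, toe end +x.
- seat (a point): Where the rod's origin lies when the rod is in its rest, level: 75 mm above the rest's origin; axes are the rest's.
- union: Bystander: small brass union, 26 mm diameter, 34 mm high, standing on the bench beside the tray's open end. Origin: centre of its underside.
- gauge: Bystander: small dial gauge lying face up, 64 mm diameter, 26 mm high, with a brass stem reaching 58 mm from its centre along -x. Origin: centre of its underside.
- spare_weight: Bystander: thick steel ring weight, 72 mm outside, 22 mm bore, 18 mm high, lying on the bench in front of the guard. Origin: centre of its underside.
Mind the look-alikes: they are no part of the job. What is shaped like the rest but purple is not meant.

How it is judged:
By the outcome, as a careful person would: the job done as asked, in the order asked, and still so for the second after the job is handed in, with the robot touching nothing.
It also fails if it takes over 67 s, if anything falls off the work surface, if the arm or the gripper's body presses on something with over 40 N, if the wrist force passes 120 N, or if a joint passes its speed limit or range.

## Robot

A 6-joint arm with a two-finger parallel gripper is mounted at the origin on the work surface. World frame = base frame: x ahead of the robot, y to its left, z up, the work surface at z = 0. Lengths are in m, angles in degrees, forces in N, time in s.
With the tool pointing down it reaches from about 0.35 to 0.725 m from the base axis. Payload 6 kg.
Tool frame: the origin (TCP) lies midway between the tips of the shut fingers; the grasp point (between the pads) lies 19 mm behind it (r.hold_point_z is the distance from the TCP to the grasp point, in m); z points along the fingers, y is the line along which they close (so a half turn about z gives the same grasp; the last joint's range is limited). The gripper opens to 85 mm and grips with 20 to 120 N. Pads are 22 mm wide; open, the fingers measure 114 mm over their backs; the gripper's body (76 mm by 85 mm) begins 54 mm behind the grasp point. The pads swing forward as they close: fully open they stand 13 mm farther back than shut.
Start: joints at [84.322, 2.303, 4.859, 0, -92.561, -19.12], TCP at [0.252, 0.545, 0.231] pointing down, gripper open.
Joint ranges: [-146.85, 146.85], [-73.84, 115.35], [-62.03, 85.46], [-188.31, 113.3], [-161.28, -10.13], [-171.36, 171.36]. Speed limits (degrees/s): [147.25, 147.25, 172.46, 180, 180, 180].

## Interface

Orientations are given as [roll, pitch, yaw] about the fixed x, y, z axes, in that order (R = Rz(yaw) Ry(pitch) Rx(roll)).
In Python, from cell import readout, vision, ticket, r gives the robot as it stands.
- The arm moves only by the tool jog_arm, never from a script. Its argument "increments" is a list of rows, each a list of 5 numbers: the closure, from 0 (fully open) to 1 (shut), then the shift along the tool's x, y, z normalised to -1 to 1, where 1 is 250 mm, then the turn about the tool's z normalised to -1 to 1, where 1 is 30 degrees. A call has 1 to 5 rows; each row shifts and turns the commanded pose from where the row before left it, along the tool's axes as they then stand; what a row does not reach is not made up. A row lasts 1/10 s, in which the tool goes at most 50 mm and 8.59 degrees, less where a joint would pass 70% of its speed; a pose out of reach is approached as far as the arm can. A call with a number of a shift or a turn outside -1 to 1 is refused whole. A call with a gripper value outside its range is refused whole. The fingers move at their own pace and stop on an object; "grip_force" is the grip in N (left out, the last holds). Time passes only in rows, so rows that do not move let the fingers close. It gives the time, the measured TCP pose, the force, the opening and the grip force at its end, in the units of the state.
- readout.read_state(): the state, without advancing time (a new reading comes with each control period).
- vision.camera(name): name is "side" or "top" or "wrist"; returns the picture (480x640x3 uint8, red, green, blue); there is no depth.
- vision.camera_params(name): a dict with "mtx" (3x3 intrinsics, pixels), "R" (3x3) and "t" (3): a world point X has camera coordinates R X + t; the wrist camera has in their place "mount" (4x4, takes a point from camera to tool coordinates, whose origin is the TCP and whose axes are the flange's). Camera axes: x right, y down, z forward; pixel columns grow to the right and rows downward; lengths in m; the calibration is good to about 2 mm. A picture is of the moment at which its call begins: read the wrist's pose just before it. camera_params takes no time and is no camera call.
- ticket.hand_in(): hands the job in; it is judged then, once.
The state is a dict: "time_s": time; "joints": joint angles; "joint_vel": joint speeds; "tau": joint torques, N m; "ee_pos": TCP position; "eef_rot": TCP orientation; "wrist_force": force on the tool from outside, world axes, zero at the start; "torque": the same for the moment, N m; "gripper_width": opening from 0.0 (shut) to 1.0 (fully open); "finger_force": force on a finger pad.
Only numpy, scipy, OpenCV 4.12 (cv2) and the standard library are available. Lean on these libraries where they do the work, as an engineer would, in place of code of your own. Each camera call takes 0.05 s, during which the arm holds its last target. There are 200 camera calls.

## Working session

There is one attempt and no reset: what is moved stays moved. The work goes in short steps, Python scripts to look and compute and a tool call to move; the robot and the scene stay as the last step left them, time stands still between calls to the robot, and variables do not carry over. Pictures are saved under pics/ and viewed, at most 10 in all, crops included, and the job is handed in when it is done.

Besides the shell and the picture viewer there is one more tool, called after "Call:" by a JSON object that holds its "api" and its "payload". jog_arm: Moves the arm, as the interface text tells. Scaled input: -1 to 1 covers 250 mm each way for a shift and 30 degrees each way for a turn. Its arguments: {"type":"object","properties":{"increments":{"type":"array"},"grip_force":{"type":"number"}},"required":["increments"]}

```bash
ls; mkdir -p pics
python3 - <<'E'
from cell import readout, vision, ticket, r
import cv2, numpy as np
print(readout.read_state()); print(r.hold_point_z)
ims=[]
for n in ("side","top","wrist"):
    im=vision.camera(n); cv2.imwrite(f"pics/{n}0.png",im[:,:,::-1]); p=vision.camera_params(n)
    print(n,{k:np.round(v,4).tolist() for k,v in p.items()})
E
```

```text
pics
{'time_s': 0.0, 'joints': array([ 8.43222854e+01,  2.33762314e+00,  4.80339438e+00, -2.62510532e-02,
       -9.25619091e+01, -1.91182843e+01]), 'joint_vel': array([-0.0366368 ,  0.06561505,  0.05911152,  0.0273661 ,  0.02382401,
       -0.06873371]), 'tau': array([-1.17545387e-03, -3.68210292e+01,  3.47422278e+01,  6.93264663e+00,
       -5.36211475e-03, -1.00261644e-05]), 'ee_pos': array([0.25143552, 0.54441816, 0.23030042]), 'eef_rot': array([ 1.79900575e+02, -6.70670752e-03, -2.47948416e+01]), 'wrist_force': array([-0.1746301 ,  0.22536482,  0.09934329]), 'torque': array([-0.03462063,  0.02827231, -0.00323105]), 'finger_force': 0.0, 'gripper_width': 1.002508940052675}
0.0187
side {'mtx': [[516.0466, 0.0, 323.826], [0.0, 516.0466, 240.2937], [0.0, 0.0, 1.0]], 'R': [[0.6979, -0.7158, -0.0208], [-0.5225, -0.4892, -0.6983], [0.4897, 0.4983, -0.7155]], 't': [-0.3143, 0.3392, 0.8082]}
top {'mtx': [[457.2744, 0.0, 319.3395], [0.0, 457.2744, 237.3117], [0.0, 0.0, 1.0]], 'R': [[-0.023, -0.9993, 0.0296], [-0.9832, 0.0172, -0.1818], [0.1812, -0.0332, -0.9829]], 't': [0.0297, 0.4951, 0.8696]}
wrist {'mtx': [[393.1246, 0.0, 313.8331], [0.0, 393.1246, 235.2561], [0.0, 0.0, 1.0]], 'mount': [[0.0002, -0.961, -0.2767, 0.07], [1.0, 0.0002, 0.0001, 0.0007], [-0.0001, -0.2767, 0.961, -0.1417], [0.0, 0.0, 0.0, 1.0]]}
```

View pics/top0.png

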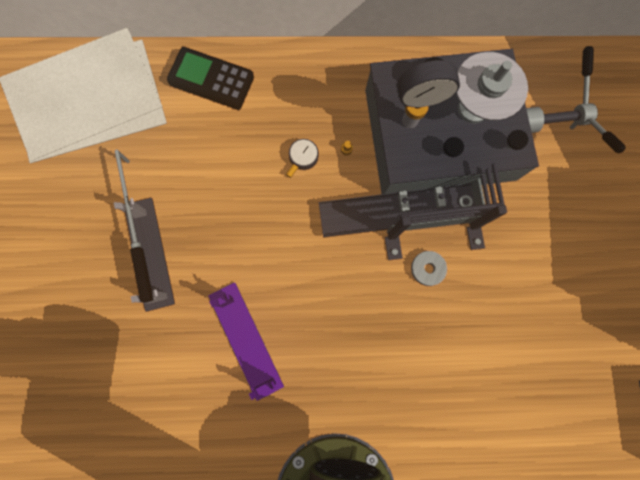

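View pics/side0.png

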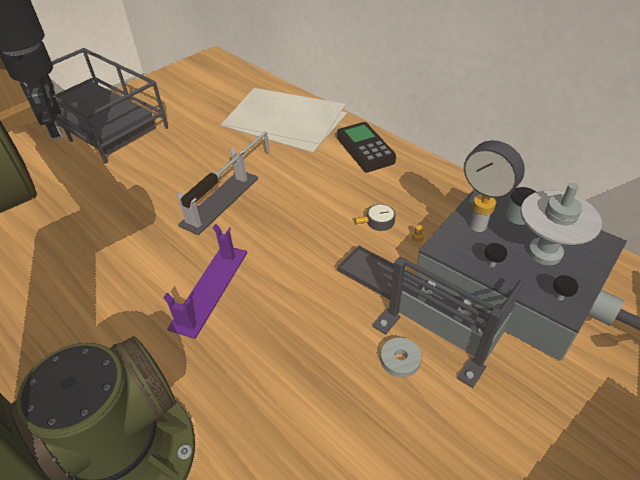

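Top view: the rod lies in the dark rest at left, with the grip at about (145,270) and the toe end at about (118,152). The purple rest at (245,340) is the look-alike. The tester strip runs from (320,218) to (505,195), the fallen ring is at about (466,201), and clamps show near (404,200) and (440,197). Next is one enlarged crop to confirm.

Run:
```python
import cv2, numpy as np
t=cv2.imread("pics/top0.png")
a=cv2.resize(t[160:265,310:515],(800,410),interpolation=cv2.INTER_CUBIC)
b=cv2.rotate(t[140:315,90:185],cv2.ROTATE_90_CLOCKWISE); b=cv2.resize(b,(350,190),interpolation=cv2.INTER_CUBIC)
s=cv2.imread("pics/side0.png")[240:340,330:520]; s=cv2.resize(s,(361,190),interpolation=cv2.INTER_CUBIC)
o=np.zeros((600,800,3),np.uint8); o[:410]=np.clip(a*1.6,0,255); o[410:,:350]=b; o[410:,360:721]=np.clip(s*1.5,0,255)
cv2.imwrite("pics/crop1.png",o)
```

```text
(no output)
```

View pics/crop1.png

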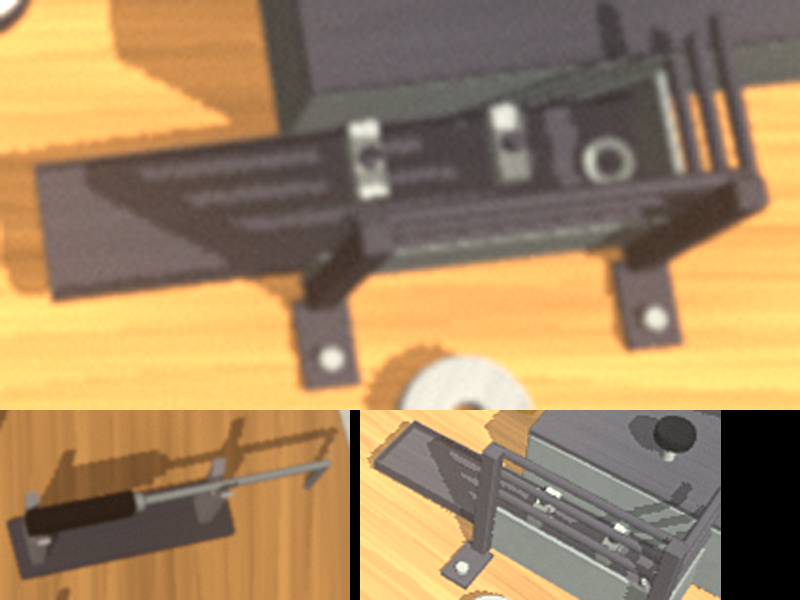

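The crop confirms the following:
- The real rest is the grey one with the steel rod, and the purple one is empty.
- The ring is at crop (609,161), which is top pixel (466,201).
- Both clamps (crop (368,160) and (508,140)) seem to start at the housing wall, which leaves the guard side free.

Next I'll measure these.

```bash
cat > h.py <<'E'
import numpy as np, cv2
from scipy.spatial.transform import Rotation as Ro
from cell import readout, vision
def ray(p,uv,T=None):
    d=np.linalg.inv(p["mtx"])@np.array([uv[0],uv[1],1.])
    if T is None: R,t=np.array(p["R"]),np.array(p["t"]); return -R.T@t, R.T@d
    M=T@np.array(p["mount"]); return M[:3,3], M[:3,:3]@d
def on(p,uv,z,T=None):
    c,d=ray(p,uv,T); return c+d*(z-c[2])/d[2]
def proj(p,X,T=None):
    X=np.asarray(X,float)
    if T is None: c=np.array(p["R"])@X+p["t"]
    else:
        M=np.linalg.inv(T@np.array(p["mount"])); c=M[:3,:3]@X+M[:3,3]
    q=p["mtx"]@c; return q[:2]/q[2]
def tool():
    s=readout.read_state(); T=np.eye(4); T[:3,:3]=Ro.from_euler("xyz",s["eef_rot"],degrees=True).as_matrix(); T[:3,3]=s["ee_pos"]; return T,s
E
python3 - <<'E'
from h import *
p=vision.camera_params("top"); im=cv2.imread("pics/top0.png"); np.set_printoptions(precision=4,suppress=True)
f=lambda a,b:(310+a/3.902,160+b/3.905)
# tray outer corners, rim top
A=on(p,f(38,168),.033); B=on(p,f(55,298),.033); print("corners",A,B,np.linalg.norm(A-B))
g=cv2.cvtColor(im,cv2.COLOR_BGR2GRAY)
# ring & clamps: bright in strip
m=np.zeros_like(g); m[180:215,395:480]=(g[180:215,395:480]>95)
n,l,st,ce=cv2.connectedComponentsWithStats(m)
for i in range(1,n):
    if st[i,4]>8: print("blob",st[i],ce[i],on(p,ce[i],.034))
print("ring",on(p,f(609,161),.028))
print("foot screws",on(p,f(331,358),.006),on(p,f(656,318),.006))
# grip
m=np.zeros_like(g); m[240:305,125:160]=(g[240:305,125:160]<32)
c=max(cv2.findContours(m,0,2)[0],key=cv2.contourArea); R=cv2.minAreaRect(c); bx=cv2.boxPoints(R)
print("grip",R); v=sorted(bx,key=lambda q:q[1]); print(on(p,(v[0]+v[1])/2,.082),on(p,(v[2]+v[3])/2,.082))
print("shank end",on(p,(116.5,152),.075), "front shank",on(p,(135,244),.075))
E
```

```text
corners [0.5695 0.0168 0.033 ] [0.4997 0.0096 0.033 ] 0.07012114877747042
blob [436 186   7   8  42] [438.881  189.7857] [ 0.5938 -0.2318  0.034 ]
blob [399 190   8   7  39] [402.8462 193.0769] [ 0.5878 -0.156   0.034 ]
blob [460 198   4   8  19] [461.1579 201.3684] [ 0.5683 -0.2767  0.034 ]
blob [439 200   5   5  17] [440.8235 201.8235] [ 0.5679 -0.2341  0.034 ]
blob [401 203   9   8  38] [404.6579 207.1053] [ 0.5579 -0.1581  0.034 ]
ring [ 0.57   -0.2892  0.028 ]
foot screws [ 0.4696 -0.1384  0.006 ] [ 0.4881 -0.3158  0.006 ]
grip ((150.0, 296.0), (0.0, 0.0), 0.0)
[0.3837 0.3374 0.082 ] [0.3837 0.3374 0.082 ]
shank end [0.6684 0.4175 0.075 ] front shank [0.4833 0.3723 0.075 ]
```

```bash
cat >> h.py <<'E'
def plan(xyz,yaw,n=None,frac=1.0,frm=None):
    """rows (dx,dy,dz,dturn) of equal steps from the present tool pose to the target; tool straight down"""
    s=readout.read_state(); p0=np.array(s["ee_pos"]) if frm is None else np.array(frm[:3]); y0=s["eef_rot"][2] if frm is None else frm[3]
    d=np.array(xyz)-p0; dy=(yaw-y0+180)%360-180
    n=n or int(max(np.ceil(np.linalg.norm(d)/.045),np.ceil(abs(dy)/8)))
    out=[]; y=y0; p=p0.copy()
    for i in range(n):
        R=Ro.from_euler("xyz",[180,0,y],degrees=True).as_matrix()
        k=np.round(R.T@((p0+d*(i+1)/n)-p)/.25,3); t=round(-dy/n/30,3)
        p=p+R@k*.25; y-=t*30; out.append([*k.tolist(),t])
    print(len(out),*out,sep="\n"); print("ends",p.round(4),round(y,2))
E
python3 - <<'E'
from h import *
plan([.436,.361,.23],13.7)
p=vision.camera_params("side"); print(on(p,(105,115),0),on(p,(105,152),0))
E
```

```text
6
[0.163, 0.059, 0.0, np.float64(-0.214)]
[0.155, 0.078, 0.001, np.float64(-0.214)]
[0.146, 0.094, 0.0, np.float64(-0.214)]
[0.134, 0.11, 0.0, np.float64(-0.214)]
[0.121, 0.124, 0.001, np.float64(-0.214)]
[0.107, 0.137, 0.0, np.float64(-0.214)]
ends [0.4361 0.361  0.23  ] 13.72
[0.48355077 0.9242417  0.        ] [0.39078889 0.75774729 0.        ]
```

Call:
{"api": "jog_arm", "payload": {"increments": [[0,0.163,0.059,0,-0.214],[0,0.155,0.078,0,-0.214],[0,0.146,0.094,0,-0.214],[0,0.134,0.11,0,-0.214],[0,0.121,0.124,0,-0.214]]}}

```text
time_s: 0.65
ee_pos: [0.4061, 0.3904, 0.2311]
eef_rot: [180.0, 0.0, 7.6]
wrist_force: [0.9, 1.2, 0.5]
gripper_width: 1.004
finger_force: 0.0
```

Call:
{"api": "jog_arm", "payload": {"increments": [[0,0.107,0.137,0,-0.214],[0,0,0,0,0],[0,0,0,0,0],[0,0,0,0,0]]}}

```text
time_s: 1.05
ee_pos: [0.4358, 0.3616, 0.231]
eef_rot: [180.0, 0.0, 13.7]
wrist_force: [-0.8, -0.1, 0.1]
gripper_width: 1.001
finger_force: 0.0
```

Run:
```python
from h import *
T,s=tool(); print(s["ee_pos"],s["eef_rot"],s["joints"].round(1),s["time_s"])
im=vision.camera("wrist"); np.save("T1.npy",T); cv2.imwrite("pics/w1.png",im[:,:,::-1])
```

```text
[0.43579004 0.36156756 0.23097137] [1.79991851e+02 3.03253670e-02 1.37033700e+01] [ 60.   -2.8  -0.3  -0.  -92.6  43.7] 1.05
```

View pics/w1.png

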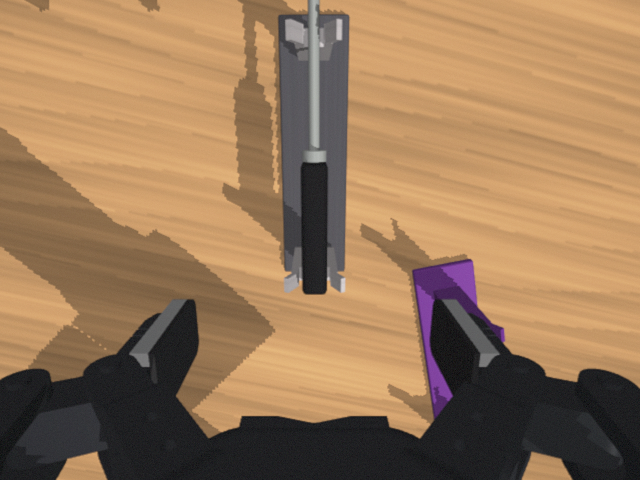

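The wrist view shows the grip's centre column at about 314, from row 163 (front) to row 294 (back). The shank runs up column 314, the grey rest lies beneath it, and the purple look-alike is off to the right.

Run:
```python
from h import *
np.set_printoptions(precision=4,suppress=True)
T=np.load("T1.npy"); p=vision.camera_params("wrist"); im=cv2.imread("pics/w1.png"); g=cv2.cvtColor(im,cv2.COLOR_BGR2GRAY).astype(int)
for r0 in (30,60,100,140):   # shank bright columns
    c=np.where(g[r0,295:335]>115)[0]+295; print(r0,c.min(),c.max(),on(p,(c.mean(),r0),.0765,T))
P=[]
for r0 in (180,210,240,270):
    c=np.where(g[r0,290:340]<45)[0]+290; X=on(p,(c.mean(),r0),.087,T); P.append(X); print(r0,c.min(),c.max(),X)
col=g[:,314]; d=np.where(col[140:310]<45)[0]+140; print(d.min(),d.max())
F=on(p,(314.5,d.min()),.087,T); B=on(p,(314.5,d.max()),.087,T); print(F,B,np.linalg.norm(F-B))
```

```text
30 295 324 [0.5612 0.3952 0.0765]
60 310 319 [0.5438 0.387  0.0765]
100 310 319 [0.5182 0.3808 0.0765]
140 310 319 [0.4912 0.3742 0.0765]
180 301 326 [0.464  0.3683 0.087 ]
210 302 326 [0.4425 0.3626 0.087 ]
240 302 326 [0.4199 0.3571 0.087 ]
270 303 325 [0.3963 0.3514 0.087 ]
163 293
[0.4761 0.3705 0.087 ] [0.3775 0.3464 0.087 ] 0.10147138297283607
```

Run:
```python
from h import *
np.set_printoptions(precision=4,suppress=True)
T=np.load("T1.npy"); p=vision.camera_params("wrist"); d=np.array([.9721,.2346])
im=cv2.imread("pics/w1.png"); o=cv2.resize(im[0:70,260:370],(660,420),interpolation=cv2.INTER_CUBIC); o2=cv2.resize(im[250:300,260:370],(660,300)[:2],interpolation=cv2.INTER_CUBIC)
cv2.imwrite("pics/c2.png",np.vstack([o[:300],o2]))
for n,uv,z in (("front prong",(339,28),.097),("rear prong",(341,284),.088),("rear prong L",(289,284),.088)):
    X=on(p,uv,z,T); print(n,X,"along from origin guess",(X[:2]-[.4437,.3626])@d, (X[:2]-[.4437,.3626])@[-d[1],d[0]])
plan([.4437,.3626,.056],13.57)
```

```text
front prong [0.5628 0.3757 0.097 ] along from origin guess 0.11888156471812697 -0.0151793882032501
rear prong [0.3903 0.3282 0.088 ] along from origin guess -0.05999436013588767 -0.02093316085212766
rear prong L [0.3806 0.3677 0.088 ] along from origin guess -0.06010458800522179 0.01970936572760746
4
[0.008, 0.001, 0.175, np.float64(0.002)]
[0.008, 0.001, 0.175, np.float64(0.002)]
[0.008, 0.002, 0.175, np.float64(0.002)]
[0.008, 0.001, 0.175, np.float64(0.002)]
ends [0.4437 0.3625 0.056 ] 13.51
```

View pics/c2.png

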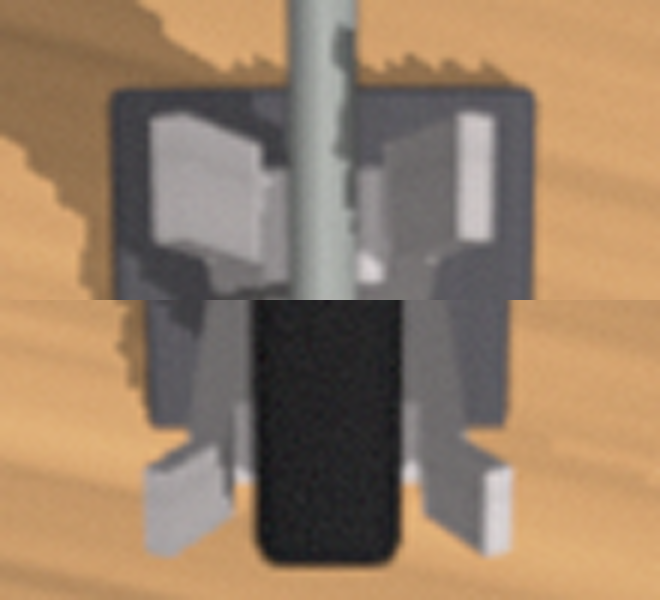

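The forks measure −60 and +119 mm from the seat guess, which agrees with the description. I'll descend and grip.

Call:
{"api": "jog_arm", "payload": {"increments": [[0,0.008,0.001,0.18,0.002],[0,0.008,0.001,0.18,0.002],[0,0.008,0.002,0.18,0.002],[0,0.008,0.001,0.12,0],[0,0,0,0.04,0]], "grip_force": 60}}

```text
time_s: 1.6
ee_pos: [0.4421, 0.361, 0.052]
eef_rot: [179.8, 0.3, 13.6]
wrist_force: [0.4, -0.1, 0.5]
gripper_width: 0.997
finger_force: 0.0
```

Call:
{"api": "jog_arm", "payload": {"increments": [[0,0,0,0,0],[1,0,0,0,0],[1,0,0,0,0],[1,0,0,0,0],[1,0,0,0,0]]}}

```text
time_s: 2.1
ee_pos: [0.4445, 0.3623, 0.0574]
eef_rot: [-179.9, -0.1, 13.5]
wrist_force: [-0.0, -0.1, -0.1]
gripper_width: 0.329
finger_force: 0.0
```

Call:
{"api": "jog_arm", "payload": {"increments": [[1,0,0,0,0],[1,0,0,0,0],[1,0,0,0,0],[1,0,0,0,0]]}}

```text
time_s: 2.5
ee_pos: [0.4446, 0.3623, 0.0573]
eef_rot: [-180.0, -0.1, 13.5]
wrist_force: [-1.2, 0.7, 5.3]
gripper_width: 0.221
finger_force: 59.6
```

Call:
{"api": "jog_arm", "payload": {"increments": [[1,0,0,-0.02,0],[1,0,0,-0.08,0],[1,0,0,-0.15,0],[1,0,0,-0.15,0],[1,0,0,0,0]]}}

```text
time_s: 3.0
ee_pos: [0.446, 0.3631, 0.1621]
eef_rot: [-179.8, -0.4, 13.5]
wrist_force: [0.6, 0.8, -1.6]
gripper_width: 0.222
finger_force: 59.0
```

Run:
```python
from h import *
T,s=tool(); print(s)
plan([.5175,.1773,.155],-84.05)
```

```text
{'time_s': 3.0, 'joints': array([ 59.21081482,  -1.72663642,  -6.42786849,   0.13413666,
       -84.85809891,  44.32558403]), 'joint_vel': array([-0.05116864,  1.63483955, -4.77248228, -2.41710126,  3.16611013,
        0.0266945 ]), 'tau': array([ 1.23607353e-01, -3.22167206e+01,  3.43762636e+01,  6.90900519e+00,
       -6.66670650e-01, -3.98914461e-03]), 'ee_pos': array([0.44601706, 0.36306461, 0.1620954 ]), 'eef_rot': array([-179.77817147,   -0.40353714,   13.54712561]), 'wrist_force': array([ 0.63734329,  0.8024554 , -1.61740513]), 'torque': array([ 0.09788872,  0.00902386, -0.01795649]), 'finger_force': 58.97332549095154, 'gripper_width': 0.2218567013460293}
13
[0.008, 0.061, 0.002, np.float64(0.25)]
[0.016, 0.059, 0.002, np.float64(0.25)]
[0.023, 0.056, 0.003, np.float64(0.25)]
[0.031, 0.053, 0.002, np.float64(0.25)]
[0.037, 0.049, 0.002, np.float64(0.25)]
[0.044, 0.043, 0.002, np.float64(0.25)]
[0.048, 0.038, 0.002, np.float64(0.25)]
[0.053, 0.03, 0.002, np.float64(0.25)]
[0.057, 0.024, 0.003, np.float64(0.25)]
[0.059, 0.016, 0.002, np.float64(0.25)]
[0.061, 0.008, 0.002, np.float64(0.25)]
[0.061, -0.0, 0.002, np.float64(0.25)]
[0.06, -0.008, 0.002, np.float64(0.25)]
ends [0.5174 0.1774 0.1551] -83.95
```

Call:
{"api": "jog_arm", "payload": {"increments": [[1,0.008,0.061,0.002,0.25],[1,0.016,0.059,0.002,0.25],[1,0.023,0.056,0.002,0.25],[1,0.031,0.053,0.002,0.25],[1,0.037,0.049,0.002,0.25]]}}

```text
time_s: 3.5
ee_pos: [0.4711, 0.2894, 0.1519]
eef_rot: [179.8, 0.1, -24.3]
wrist_force: [0.2, -0.2, -3.1]
gripper_width: 0.224
finger_force: 58.9
```

Call:
{"api": "jog_arm", "payload": {"increments": [[1,0.044,0.043,0.002,0.25],[1,0.048,0.038,0.002,0.25],[1,0.053,0.03,0.002,0.25],[1,0.057,0.024,0.002,0.25],[1,0.059,0.016,0.002,0.25]]}}

```text
time_s: 4.0
ee_pos: [0.4986, 0.2179, 0.1494]
eef_rot: [179.8, 0.0, -61.8]
wrist_force: [-0.2, 0.6, -2.8]
gripper_width: 0.223
finger_force: 58.9
```

Call:
{"api": "jog_arm", "payload": {"increments": [[1,0.061,0.008,0.002,0.25],[1,0.061,0,0.002,0.25],[1,0.06,-0.008,0.002,0.25],[1,0,0,0,0],[1,0,0,0,0]]}}

```text
time_s: 4.5
ee_pos: [0.5151, 0.1759, 0.1485]
eef_rot: [179.9, -0.0, -83.9]
wrist_force: [-0.9, -0.1, -2.1]
gripper_width: 0.221
finger_force: 58.8
```

Run:
```python
from h import *
T,s=tool(); print(s["ee_pos"],s["eef_rot"],s["wrist_force"],s["torque"],s["time_s"])
a=vision.camera("top"); b=vision.camera("side"); np.save("T2.npy",T)
cv2.imwrite("pics/top2.png",a[:,:,::-1]); cv2.imwrite("pics/side2.png",b[:,:,::-1])
X=T@np.array([.234,0,-.0187+.060,1]); print("pred toe tip",X[:3],[proj(vision.camera_params(n),X[:3]).round(1) for n in ("top","side")])
o=np.zeros((600,800,3),np.uint8)
o[:, :400]=cv2.resize(a[130:280,300:400,::-1],(400,600),interpolation=cv2.INTER_CUBIC); o[:,400:]=cv2.resize(b[180:330,330:430,::-1],(400,600),interpolation=cv2.INTER_CUBIC)
cv2.imwrite("pics/c3.png",o)
```

```text
[0.51512851 0.17591665 0.14854493] [ 1.79886174e+02 -2.94638238e-02 -8.38746000e+01] [-0.90917915 -0.09236324 -2.07677074] [ 0.05393841 -0.03835467 -0.07259469] 4.5
pred toe tip [ 0.54001814 -0.05677723  0.10736535] [array([360.2, 207.5]), array([377.7, 245.5])]
```

View pics/c3.png

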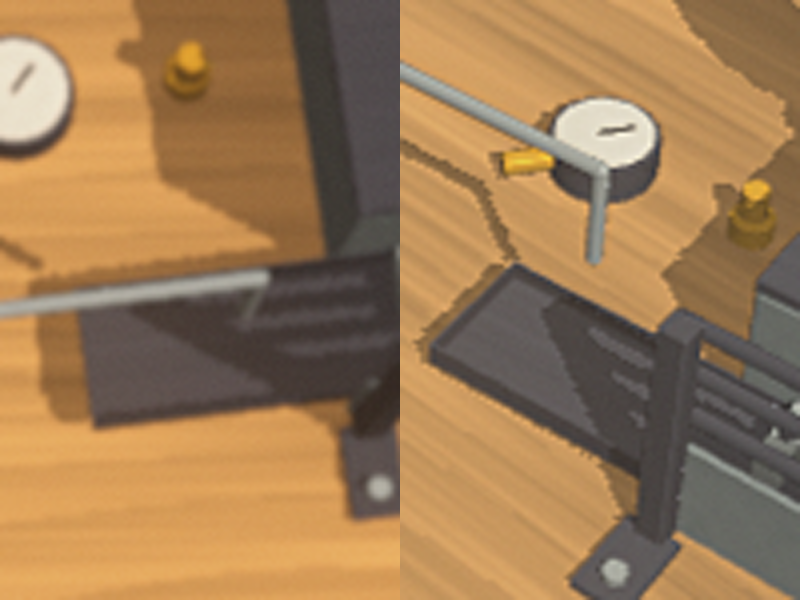

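The crop shows the toe tip at top pixel (362,210.5) and side pixel (378.8,245.8), close to the prediction. I'll triangulate it and cross-check the tray corners across the two views.

```bash
cat >> h.py <<'E'
def tri(uvt,uvs):
    A=np.zeros((3,3)); b=np.zeros(3); L=[]
    for n,uv in (("top",uvt),("side",uvs)):
        c,d=ray(vision.camera_params(n),uv); d/=np.linalg.norm(d); M=np.eye(3)-np.outer(d,d); A+=M; b+=M@c; L.append((c,M))
    X=np.linalg.solve(A,b); return X.round(4), [round(float(np.linalg.norm(M@(X-c)))*1e3,1) for c,M in L]
E
python3 - <<'E'
from h import *
T=np.load("T2.npy"); f=lambda a,b:(300+a/4,130+b/4); g=lambda a,b:(330+(a-400)/4,180+b/4)
X,e=tri(f(248,322),g(595,263)); print("toe",X,e,"in tool",(np.linalg.inv(T)@[*X,1]).round(4))
X,e=tri(f(264,278),g(602,170)); print("bend",X,e,"in tool",(np.linalg.inv(T)@[*X,1]).round(4))
A,e=tri(f(80,314),g(513,265));print("corner housing side",A,e)
B,e2=tri(f(95,425),g(430,345));print("corner guard side",B,e2,np.linalg.norm(A-B))
p=vision.camera_params("top")
print("shank", [(np.linalg.inv(T)@[*on(p,f(*q),.167),1]).round(4) for q in ((10,310),(130,294),(230,281))])
E
```

```text
toe [ 0.5347 -0.0606  0.1126] [2.2, 2.2] in tool [0.2372 0.0057 0.0361 1.    ]
bend [ 0.5388 -0.0597  0.1698] [0.2, 0.2] in tool [ 0.2368  0.0016 -0.0211  1.    ]
corner housing side [0.5608 0.0139 0.0369] [4.7, 4.7]
corner guard side [0.5007 0.01   0.0293] [0.2, 0.2] 0.060704036109636005
shank [array([ 0.1244,  0.0018, -0.0184,  1.    ]), array([ 0.1775,  0.0011, -0.0184,  1.    ]), array([ 2.22e-01,  6.00e-04, -1.83e-02,  1.00e+00])]
```

Call:
{"api": "jog_arm", "payload": {"increments": [[1,0,0,0.12,0],[1,0,0,0.12,0],[1,0,0,0.05,0],[1,0,0,0,0],[1,0,0,0,0]]}}

```text
time_s: 5.1
ee_pos: [0.5162, 0.1765, 0.0787]
eef_rot: [-179.9, -0.0, -83.9]
wrist_force: [-0.0, -0.2, -2.9]
gripper_width: 0.223
finger_force: 58.9
```

Call:
{"api": "jog_arm", "payload": {"increments": [[1,0,0,0.006,0],[1,0,0,0.006,0],[1,0,0,0,0]]}}

```text
time_s: 5.4
ee_pos: [0.5158, 0.1764, 0.0748]
eef_rot: [-180.0, 0.0, -84.0]
wrist_force: [0.6, -0.1, -2.4]
gripper_width: 0.221
finger_force: 58.9
```

Call:
{"api": "jog_arm", "payload": {"increments": [[1,0,0,0.006,0],[1,0,0,0.006,0],[1,0,0,0,0]]}}

```text
time_s: 5.7
ee_pos: [0.5155, 0.1761, 0.071]
eef_rot: [180.0, -0.0, -84.0]
wrist_force: [0.0, -0.5, -3.0]
gripper_width: 0.228
finger_force: 58.9
```

```bash
cat > st.py <<'E'
from h import *
T,s=tool(); X=(T@[.2355,.001,.0413,1])[:3]; d=X[:2]-[.5486,-.1211]
print("t",round(s["time_s"],2),"tcp",s["ee_pos"].round(4),"yaw",s["eef_rot"].round(2),"F",s["wrist_force"].round(2),"M",s["torque"].round(3),"toe tester",(d@[.9946,.1037]).round(4),(d@[-.1037,.9946]).round(4),"tip z",X[2].round(4))
E
python3 st.py
```

```text
t 5.7 tcp [0.5155 0.1761 0.071 ] yaw [ 1.7997e+02 -2.0000e-02 -8.3960e+01] F [ 0.01 -0.49 -3.05] M [0.041 0.027 0.011] toe tester -0.0028 0.0635 tip z 0.0298
```

Call:
{"api": "jog_arm", "payload": {"increments": [[1,0,0,0.006,0],[1,0,0,0.006,0],[1,0,0,0,0]]}}

```text
time_s: 6.0
ee_pos: [0.5155, 0.1761, 0.0679]
eef_rot: [180.0, -0.0, -84.0]
wrist_force: [-1.8, -1.2, -2.1]
gripper_width: 0.225
finger_force: 58.9
```

```bash
python3 st.py
```

```text
t 6.0 tcp [0.5155 0.1761 0.0679] yaw [ 1.7997e+02 -2.0000e-02 -8.3960e+01] F [-1.76 -1.24 -2.11] M [ 0.09  -0.018 -0.015] toe tester -0.0028 0.0635 tip z 0.0267
```

Call:
{"api": "jog_arm", "payload": {"increments": [[1,0,0,0.005,0],[1,0,0,0.005,0],[1,0,0,0,0]]}}

```text
time_s: 6.3
ee_pos: [0.5155, 0.1761, 0.0655]
eef_rot: [180.0, -0.0, -84.0]
wrist_force: [0.4, 0.2, -2.6]
gripper_width: 0.224
finger_force: 58.9
```

```bash
python3 st.py
```

```text
t 6.3 tcp [0.5155 0.1761 0.0655] yaw [ 1.7998e+02 -1.0000e-02 -8.3960e+01] F [ 0.36  0.16 -2.62] M [ 0.016 -0.038  0.046] toe tester -0.0028 0.0635 tip z 0.0243
```

Call:
{"api": "jog_arm", "payload": {"increments": [[1,0,0,0.005,0],[1,0,0,0.005,0],[1,0,0,0,0]]}}

```text
time_s: 6.6
ee_pos: [0.5155, 0.1761, 0.063]
eef_rot: [180.0, -0.0, -84.0]
wrist_force: [0.1, -0.2, -3.8]
gripper_width: 0.226
finger_force: 58.9
```

```bash
python3 st.py
```

```text
t 6.6 tcp [0.5155 0.1761 0.063 ] yaw [ 1.7998e+02 -1.0000e-02 -8.3960e+01] F [ 0.13 -0.21 -3.83] M [ 0.069  0.04  -0.022] toe tester -0.0028 0.0635 tip z 0.0218
```

Call:
{"api": "jog_arm", "payload": {"increments": [[1,0,0,0.004,0],[1,0,0,0.004,0],[1,0,0,0,0]]}}

```text
time_s: 6.9
ee_pos: [0.5155, 0.1761, 0.0611]
eef_rot: [180.0, -0.0, -84.0]
wrist_force: [-0.5, 0.2, -2.6]
gripper_width: 0.225
finger_force: 58.9
```

```bash
python3 st.py
```

```text
t 6.9 tcp [0.5155 0.1761 0.0611] yaw [ 1.7998e+02 -1.0000e-02 -8.3960e+01] F [-0.53  0.18 -2.58] M [ 0.038  0.024 -0.006] toe tester -0.0027 0.0636 tip z 0.0198
```

Call:
{"api": "jog_arm", "payload": {"increments": [[1,0,0,0.004,0],[1,0,0,0.004,0],[1,0,0,0,0]]}}

```text
time_s: 7.2
ee_pos: [0.5157, 0.1762, 0.0593]
eef_rot: [-180.0, -0.0, -83.9]
wrist_force: [0.7, 0.5, -1.8]
gripper_width: 0.221
finger_force: 59.1
```

```bash
python3 st.py
```

```text
t 7.2 tcp [0.5157 0.1762 0.0593] yaw [-1.800e+02 -1.000e-02 -8.395e+01] F [ 0.7   0.46 -1.79] M [-0.047 -0.005 -0.03 ] toe tester -0.0025 0.0636 tip z 0.018
```

Call:
{"api": "jog_arm", "payload": {"increments": [[1,0,0,0.004,0],[1,0,0,0.004,0],[1,0,0,0,0]]}}

```text
time_s: 7.5
ee_pos: [0.5158, 0.1763, 0.0576]
eef_rot: [-180.0, -0.0, -83.9]
wrist_force: [-0.0, 1.2, -0.2]
gripper_width: 0.221
finger_force: 59.4
```

```bash
python3 st.py
```

```text
t 7.5 tcp [0.5158 0.1763 0.0576] yaw [-1.7997e+02 -1.0000e-02 -8.3940e+01] F [-0.04  1.17 -0.16] M [-0.153  0.011 -0.031] toe tester -0.0023 0.0637 tip z 0.0164
```

Floor contact at the open end is at TCP z ≈ 0.0598. Next I lift over the clamps and move in above the ring.

Call:
{"api": "jog_arm", "payload": {"increments": [[1,0,0,-0.09,0],[1,0,0,-0.08,0],[1,0,0,0,0]]}}

```text
time_s: 7.8
ee_pos: [0.5171, 0.1768, 0.1029]
eef_rot: [-179.7, 0.1, -83.9]
wrist_force: [0.9, 0.2, -2.2]
gripper_width: 0.228
finger_force: 59.2
```

```bash
python3 st.py; python3 -c "
from h import *
plan([.5464,-.0543,.1],-84.05,8)"
```

```text
t 7.8 tcp [0.5171 0.1768 0.1029] yaw [-1.7972e+02  1.0000e-01 -8.3950e+01] F [ 0.92  0.19 -2.23] M [ 0.091 -0.098 -0.011] toe tester -0.0008 0.0642 tip z 0.0612
8
[0.116, -0.002, 0.001, np.float64(0.0)]
[0.117, -0.003, 0.002, np.float64(0.0)]
[0.116, -0.002, 0.001, np.float64(0.0)]
[0.117, -0.002, 0.002, np.float64(0.0)]
[0.116, -0.003, 0.001, np.float64(0.0)]
[0.117, -0.002, 0.002, np.float64(0.0)]
[0.116, -0.003, 0.001, np.float64(0.0)]
[0.117, -0.002, 0.002, np.float64(0.0)]
ends [ 0.5464 -0.0544  0.0999] -83.95
```

Call:
{"api": "jog_arm", "payload": {"increments": [[1,0.1,-0.002,0,0],[1,0.116,-0.002,0,0],[1,0.116,-0.002,0,0],[1,0.116,-0.002,0,0],[1,0.116,-0.002,0,0]]}}

```text
time_s: 8.3
ee_pos: [0.5323, 0.0351, 0.0982]
eef_rot: [179.9, 0.0, -84.0]
wrist_force: [-0.2, -0.7, -2.4]
gripper_width: 0.229
finger_force: 59.0
```

Call:
{"api": "jog_arm", "payload": {"increments": [[1,0.116,-0.002,0,0],[1,0.116,-0.002,0,0],[1,0.116,-0.002,0,0],[1,0.018,-0.001,0,0],[1,0,0,0,0]]}}

```text
time_s: 8.8
ee_pos: [0.5437, -0.0553, 0.0984]
eef_rot: [179.9, 0.0, -84.1]
wrist_force: [-0.1, -0.8, -2.7]
gripper_width: 0.225
finger_force: 59.0
```

Call:
{"api": "jog_arm", "payload": {"increments": [[1,0,0,0,0],[1,0,0,0,0]]}}

```text
time_s: 9.0
ee_pos: [0.5442, -0.0537, 0.0994]
eef_rot: [180.0, 0.0, -83.9]
wrist_force: [-1.0, 0.5, -2.5]
gripper_width: 0.224
finger_force: 59.0
```

```bash
cat > look.py <<'E'
import sys
from h import *
n=sys.argv[1]; a=vision.camera("top"); b=vision.camera("side")
cv2.imwrite(f"pics/top{n}.png",a[:,:,::-1]); cv2.imwrite(f"pics/side{n}.png",b[:,:,::-1])
x,y,u,v=map(int,sys.argv[2:6])
o=np.hstack([cv2.resize(a[y:y+75,x:x+50,::-1],(400,600),interpolation=cv2.INTER_CUBIC),cv2.resize(b[v:v+75,u:u+50,::-1],(400,600),interpolation=cv2.INTER_CUBIC)])
cv2.imwrite(f"pics/c{n}.png",np.clip(o*1.6,0,255).astype(np.uint8))
E
python3 st.py; python3 -c "
from h import *
for X in ((.570,-.289,.028),(.57,-.289,.06)): print([proj(vision.camera_params(n),X) for n in ('top','side')])"
python3 look.py 4 440 165 445 260
```

```text
t 9.0 tcp [ 0.5442 -0.0537  0.0994] yaw [ 1.7998e+02  1.0000e-02 -8.3900e+01] F [-0.95  0.5  -2.54] M [ 0.098 -0.054 -0.021] toe tester 0.0022 -0.168 tip z 0.0581
[array([465.97347824, 201.22895574]), array([485.80071423, 331.50532503])]
[array([471.43543063, 197.11896718]), array([489.53738703, 321.01775553])]
```

View pics/c4.png

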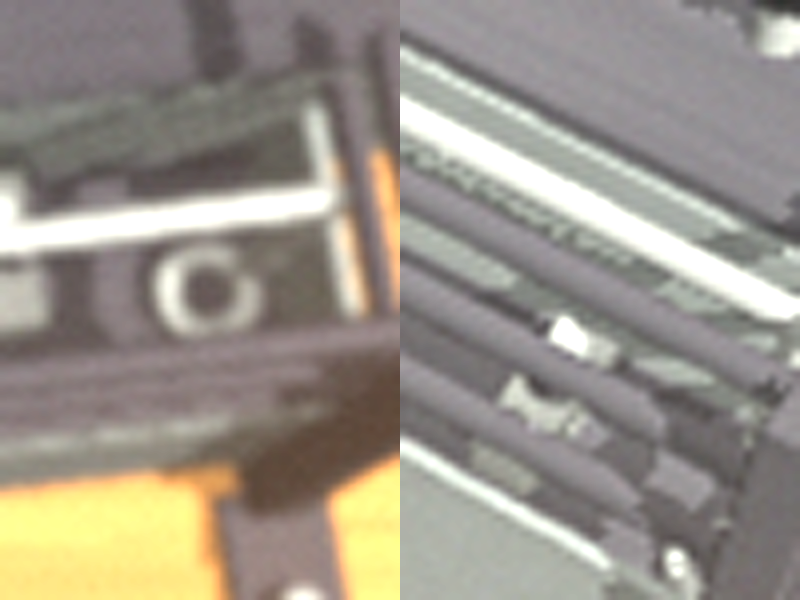

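The top crop shows the ring centre at (466,201) and the shank's outer end at (481.6,189.6). The side camera's view of the ring is blocked by the rails.

Run:
```python
from h import *
p=vision.camera_params("top"); te=lambda X:np.array([[.9946,.1037],[-.1037,.9946]])@(X[:2]-[.5486,-.1211])
g=cv2.imread("pics/top4.png").astype(int).min(2); x,y=440,165
for c in (450,460,470,476): 
    q=g[180:200,c]; w=np.clip(q-110,0,None); r=180+(w*np.arange(20)).sum()/w.sum(); print(c,round(r,1),te(on(p,(c,r),.1185)).round(4))
print("end",te(on(p,(481.6,189.6),.1185)))
g=cv2.cvtColor(cv2.imread("pics/top4.png"),cv2.COLOR_BGR2GRAY)
# ring outer ellipse from crop edges: left 155,right 262,top 240,bottom 337
print("ring",te(on(p,(440+208.5/8-.5,165+288.5/8-.5),.028)), "w mm", [te(on(p,(440+a/8-.5,165+36-.5),.028)) for a in (155,262)], [te(on(p,(440+26-.5,165+a/8-.5),.028)) for a in (240,337)])
for y in (163,): print("end wall foot",te(on(p,(440+352/8-.5,165+310/8-.5),.022)))
```

```text
450 193.3 [ 0.0025 -0.1061]
460 193.1 [ 0.0007 -0.125 ]
470 190.7 [ 0.0031 -0.1449]
476 190.0 [ 0.003  -0.1565]
end [ 0.0025829  -0.16731493]
ring [ 0.00539137 -0.1686171 ] w mm [array([ 0.00719757, -0.15463314]), array([ 0.00384919, -0.18266355])] [array([ 0.01831712, -0.17090896]), array([-0.00743832, -0.16607544])]
end wall foot [-0.00353158 -0.20774788]
```

Call:
{"api": "jog_arm", "payload": {"increments": [[1,0.01,-0.011,0,0],[1,0,0,0.05,0],[1,0,0,0.05,0],[1,0,0,0,0],[1,0,0,0,0]]}}

```text
time_s: 9.6
ee_pos: [0.5468, -0.0569, 0.0739]
eef_rot: [179.9, -0.0, -84.0]
wrist_force: [1.1, -0.6, -1.8]
gripper_width: 0.225
finger_force: 58.9
```

```bash
python3 st.py;python3 look.py 5 440 165 445 260
```

```text
t 9.6 tcp [ 0.5468 -0.0569  0.0739] yaw [ 1.799e+02 -3.000e-02 -8.396e+01] F [ 1.08 -0.62 -1.8 ] M [ 0.077 -0.013 -0.01 ] toe tester 0.0042 -0.1715 tip z 0.0328
```

View pics/c5.png

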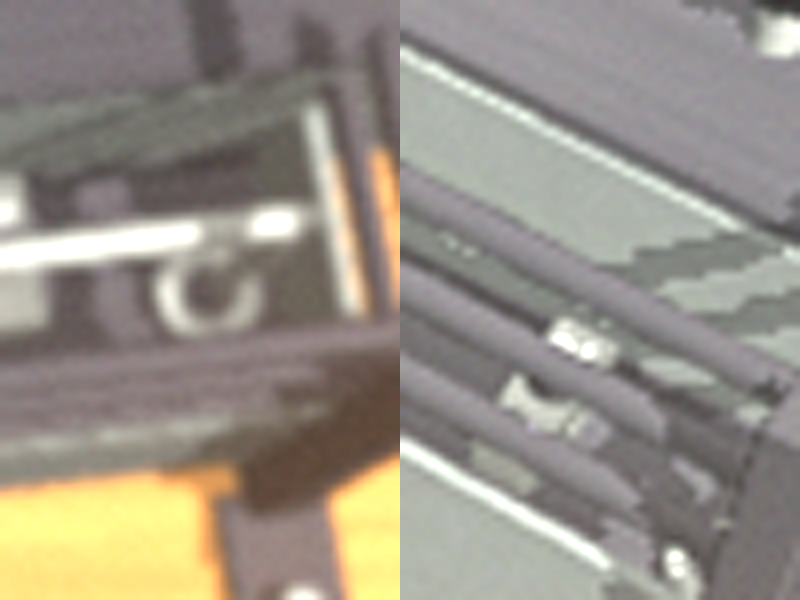

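Run:
```python
from h import *
p=vision.camera_params("top"); M=np.array([[.9946,.1037],[-.1037,.9946]]); te=lambda X:M@(X[:2]-[.5486,-.1211])
print("end",te(on(p,(440+302/8-.5,165+221/8-.5),.0935)))
for x,y in ((.0042,-.1715),(.0042,-.168),(.0042,-.165)):
    for z in (.0328,.0935):
        w=np.array([.5486,-.1211])+M.T@[x,y]; q=proj(p,[*w,z]); print(x,y,z,"crop",((q-[440,165]+.5)*8).round())
```

```text
end [ 0.00470225 -0.16873858]
0.0042 -0.1715 0.0328 crop [226. 287.]
0.0042 -0.1715 0.0935 crop [313. 222.]
0.0042 -0.168 0.0328 crop [213. 288.]
0.0042 -0.168 0.0935 crop [299. 223.]
0.0042 -0.165 0.0328 crop [202. 290.]
0.0042 -0.165 0.0935 crop [287. 225.]
```

Call:
{"api": "jog_arm", "payload": {"increments": [[1,-0.005,-0.004,0,0],[1,0,0,0.008,0],[1,0,0,0.008,0],[1,0,0,0,0]]}}

```text
time_s: 10.1
ee_pos: [0.548, -0.0554, 0.0704]
eef_rot: [180.0, 0.0, -84.0]
wrist_force: [0.6, -0.6, -2.9]
gripper_width: 0.227
finger_force: 58.9
```

```bash
python3 st.py
```

```text
t 10.1 tcp [ 0.548  -0.0554  0.0704] yaw [179.97   0.   -83.96] F [ 0.63 -0.58 -2.94] M [ 0.113  0.043 -0.02 ] toe tester 0.0055 -0.1701 tip z 0.0291
```

Call:
{"api": "jog_arm", "payload": {"increments": [[1,0,0,0.006,0],[1,0,0,0.006,0],[1,0,0,0,0]]}}

```text
time_s: 10.4
ee_pos: [0.548, -0.0554, 0.0675]
eef_rot: [180.0, -0.0, -84.0]
wrist_force: [-0.5, -0.4, -2.8]
gripper_width: 0.222
finger_force: 58.9
```

```bash
python3 st.py
```

```text
t 10.4 tcp [ 0.548  -0.0554  0.0675] yaw [179.97  -0.   -83.96] F [-0.5  -0.36 -2.75] M [0.049 0.045 0.046] toe tester 0.0055 -0.1701 tip z 0.0262
```

Call:
{"api": "jog_arm", "payload": {"increments": [[1,0,0,0.006,0],[1,0,0,0,0]]}}

```text
time_s: 10.6
ee_pos: [0.5481, -0.0554, 0.0661]
eef_rot: [180.0, -0.0, -84.0]
wrist_force: [0.6, -0.4, -2.3]
gripper_width: 0.222
finger_force: 58.9
```

```bash
python3 st.py
```

```text
t 10.6 tcp [ 0.5481 -0.0554  0.0661] yaw [179.98  -0.   -83.96] F [ 0.65 -0.35 -2.35] M [ 0.003 -0.012 -0.002] toe tester 0.0056 -0.1701 tip z 0.0248
```

Call:
{"api": "jog_arm", "payload": {"increments": [[1,0,0,0.005,0],[1,0,0,0,0]]}}

```text
time_s: 10.8
ee_pos: [0.5481, -0.0554, 0.0649]
eef_rot: [180.0, -0.0, -84.0]
wrist_force: [0.7, -0.6, -2.9]
gripper_width: 0.225
finger_force: 59.0
```

```bash
python3 st.py
```

```text
t 10.8 tcp [ 0.5481 -0.0554  0.0649] yaw [179.99  -0.   -83.96] F [ 0.75 -0.64 -2.92] M [ 0.012  0.046 -0.03 ] toe tester 0.0057 -0.1701 tip z 0.0236
```

Call:
{"api": "jog_arm", "payload": {"increments": [[1,0,0,0.005,0],[1,0,0,0,0]]}}

```text
time_s: 11.0
ee_pos: [0.5483, -0.0554, 0.0639]
eef_rot: [-180.0, -0.0, -84.0]
wrist_force: [0.1, 0.6, -1.7]
gripper_width: 0.227
finger_force: 59.2
```

```bash
python3 st.py
```

```text
t 11.0 tcp [ 0.5483 -0.0554  0.0639] yaw [-1.7999e+02 -1.0000e-02 -8.3950e+01] F [ 0.08  0.58 -1.7 ] M [-0.082 -0.006 -0.023] toe tester 0.0059 -0.1702 tip z 0.0226
```

Contact is at TCP z ≈ 0.0648, so the tip is on the floor inside the bore (the ring's top would have stopped it about 5 mm higher). The tray falls about 0.022 rad outward. Before sliding sideways I'll check the lateral frame with the clamp's free edge, which should be at x = −5 mm.

Run:
```python
from h import *
p=vision.camera_params("top"); M=np.array([[.9946,.1037],[-.1037,.9946]]); te=lambda X:M@(X[:2]-[.5486,-.1211])
im=cv2.imread("pics/top0.png"); g=cv2.cvtColor(im,cv2.COLOR_BGR2GRAY).astype(int)
for c in (402,404,406,439,441,443): print(c,g[184:216,c].tolist())
```

```text
402 [66, 66, 65, 64, 65, 66, 79, 108, 137, 147, 134, 108, 96, 87, 74, 63, 58, 71, 93, 105, 101, 94, 95, 101, 114, 111, 93, 66, 56, 58, 56, 59]
404 [67, 66, 63, 63, 63, 70, 96, 129, 145, 146, 131, 107, 88, 71, 52, 48, 56, 60, 65, 79, 93, 96, 102, 123, 145, 145, 115, 75, 58, 58, 59, 58]
406 [66, 66, 65, 64, 65, 67, 81, 108, 122, 124, 114, 96, 83, 74, 58, 51, 63, 78, 88, 92, 93, 98, 109, 131, 146, 133, 89, 59, 58, 59, 59, 60]
439 [57, 63, 96, 130, 145, 146, 148, 146, 131, 102, 73, 57, 50, 51, 72, 91, 99, 99, 96, 95, 92, 83, 70, 55, 49, 47, 56, 61, 66, 62, 62, 65]
441 [53, 60, 74, 107, 127, 131, 132, 130, 118, 90, 67, 59, 55, 52, 59, 85, 94, 96, 96, 97, 96, 85, 66, 52, 47, 48, 55, 65, 68, 61, 61, 66]
443 [56, 54, 52, 54, 62, 72, 75, 79, 80, 74, 65, 62, 64, 65, 75, 89, 97, 95, 96, 97, 92, 80, 60, 50, 45, 49, 58, 65, 67, 62, 60, 65]
```

Run:
```python
from h import *
p=vision.camera_params("top"); M=np.array([[.9946,.1037],[-.1037,.9946]]); te=lambda X:(M@(X[:2]-[.5486,-.1211])).round(4)
for n,uv in (("outer low edge",(404,210.4)),("outer top-edge",(404,206.8)),("outer far",(404,189.8)),("inner low edge",(440,205.8)),("inner top-edge?",(440,204.5)),("inner far",(439,186))):
    print(n,[te(on(p,uv,z)) for z in (.022,.036)])
```

```text
outer low edge [array([ 0.0013, -0.0383]), array([-0.0018, -0.0348])]
outer top-edge [array([ 0.0089, -0.0395]), array([ 0.0057, -0.036 ])]
outer far [array([ 0.0453, -0.0454]), array([ 0.0416, -0.0418])]
inner low edge [array([ 0.002 , -0.1152]), array([-0.0011, -0.1105])]
inner top-edge? [array([ 0.0048, -0.1157]), array([ 0.0017, -0.111 ])]
inner far [array([ 0.0447, -0.1206]), array([ 0.041 , -0.1158])]
```

The clamps span about +41 to −1 mm in my frame, so the true mid-width is about +4 mm there. The free channel is centred near −17 with the guard wall near −33. I'll draw the ring sideways to the guard side and feel for the wall.

Call:
{"api": "jog_arm", "payload": {"increments": [[1,0,0,-0.006,0],[1,-0.004,0.008,0,0],[1,-0.004,0.012,0,0],[1,-0.004,0.012,0,0],[1,-0.004,0.012,0,0]]}}

```text
time_s: 11.5
ee_pos: [0.5365, -0.0525, 0.0653]
eef_rot: [180.0, -0.0, -84.0]
wrist_force: [0.6, -0.9, -2.5]
gripper_width: 0.22
finger_force: 59.0
```

```bash
python3 st.py
```

```text
t 11.5 tcp [ 0.5365 -0.0525  0.0653] yaw [180.    -0.   -83.95] F [ 0.58 -0.94 -2.5 ] M [ 0.105 -0.023  0.001] toe tester -0.0056 -0.166 tip z 0.024
```

Call:
{"api": "jog_arm", "payload": {"increments": [[1,-0.004,0.012,0,0],[1,-0.004,0.012,0,0],[1,-0.004,0.012,0,0],[1,0,0,0,0]]}}

```text
time_s: 11.9
ee_pos: [0.5272, -0.0505, 0.0654]
eef_rot: [-180.0, 0.0, -84.0]
wrist_force: [-0.6, -0.6, -2.5]
gripper_width: 0.223
finger_force: 59.0
```

```bash
python3 st.py
```

```text
t 11.9 tcp [ 0.5272 -0.0505  0.0654] yaw [-180.      0.    -83.95] F [-0.55 -0.65 -2.5 ] M [ 0.11  -0.026 -0.046] toe tester -0.0145 -0.163 tip z 0.0241
```

```bash
cat > ring.py <<'E'
import sys
from h import *
# score annulus (bright) minus bore/outside (dark) over candidate centres in tester coords; top view
M=np.array([[.9946,.1037],[-.1037,.9946]])
p=vision.camera_params("top"); im=vision.camera("top"); cv2.imwrite(f"pics/{sys.argv[1]}.png",im[:,:,::-1])
g=cv2.GaussianBlur(cv2.cvtColor(im,cv2.COLOR_RGB2GRAY),(3,3),0).astype(np.float32)
x,y,z,w=[float(v) for v in sys.argv[2:6]]
X=np.array([.5486,-.1211])
H=lambda a,b:proj(p,[*(X+M.T@[a,b]),z])
# rectify a patch of the tray plane: 1 mm per pixel
src=np.float32([[0,0],[2*w,0],[0,2*w]]); q=np.float32([H(x-w/1e3,y-w/1e3),H(x+w/1e3,y-w/1e3),H(x-w/1e3,y+w/1e3)])
A=cv2.getAffineTransform(src,q); P=cv2.warpAffine(g,A,(int(2*w)+1,)*2,flags=cv2.WARP_INVERSE_MAP|cv2.INTER_LINEAR)
np.set_printoptions(linewidth=250); print("rows: tester y up from",round(1e3*y-w),"cols: x from",round(1e3*x-w)," step 3 mm"); print(P[::3,::3].astype(int))
E
python3 ring.py r1 -0.008 -0.162 27 2>&1 | head -3; python3 ring.py r1 -0.008 -0.165 0.028 27
```

```text
Traceback (most recent call last):
  File "ring.py", line 7, in <module>
    x,y,z,w=[float(v) for v in sys.argv[2:6]]
rows: tester y up from -192 cols: x from -35  step 3 mm
[[ 49  59  63  59  64  71  73  79  81  71  63  64  65  63  62  61  61  61  61]
 [ 51  63  67  59  65  75  77  80  82  71  67  78  80  70  62  61  61  61  60]
 [ 54  65  66  60  65  77  80  81  82  73  76  96 102  81  63  59  58  59  59]
 [ 57  66  67  63  67  77  79  81  81  73  80 107 117  89  63  58  57  57  57]
 [ 59  68  73  73  74  79  79  79  80  73  80 107 121  91  64  57  56  56  56]
 [ 61  71  77  79  79  79  78  79  80  75  82 105 114  88  64  58  56  56  56]
 [ 62  72  79  79  79  79  78  80  81  75  82 102 106  83  63  57  56  56  56]
 [ 63  72  80  80  79  79  78  81  82  75  81 100 101  79  61  57  57  56  56]
 [ 65  78  86  83  79  79  78  81  81  74  81  99 100  78  60  57  57  56  56]
 [ 69  87  93  86  80  80  79  80  81  73  79  99 101  78  60  57  56  56  56]
 [ 73  92  96  87  80  81  79  80  80  73  80  99 102  79  61  56  56  56  56]
 [ 78  95  97  85  78  80  79  79  80  75  82 100 103  81  61  57  56  55  56]
 [ 83  98  98  83  77  78  77  79  80  77  85 102 105  84  63  58  58  59  61]
 [ 86  97  97  84  77  79  77  79  81  77  84 102 105  86  68  66  68  70  71]
 [ 87  95  94  85  79  79  78  80  81  75  83 108 112  92  77  76  77  78  78]
 [ 87  95  94  86  80  80  79  79  80  72  86 122 131 102  83  80  80  79  79]
 [ 88  97  97  86  81  80  78  79  79  73  87 128 140 107  84  79  79  78  77]
 [ 87  98  98  85  79  79  78  78  79  75  91 133 142 107  80  74  73  70  69]
 [ 88 100  99  83  76  78  77  79  80  75  98 142 144 102  70  63  61  59  59]]
```

The ring has left its old spot (only dark floor at x > 5 mm), so it is following the toe. I'll continue to the guard wall.

Call:
{"api": "jog_arm", "payload": {"increments": [[1,-0.006,0.008,0,0],[1,-0.006,0.008,0,0],[1,-0.006,0.008,0,0],[1,0,0,0,0],[1,0,0,0,0]]}}

```text
time_s: 12.5
ee_pos: [0.5211, -0.0467, 0.0654]
eef_rot: [-180.0, -0.0, -84.0]
wrist_force: [0.1, -0.0, -2.3]
gripper_width: 0.223
finger_force: 59.0
```

```bash
python3 st.py
```

```text
t 12.5 tcp [ 0.5211 -0.0467  0.0654] yaw [-180.     -0.    -83.95] F [ 0.05 -0.03 -2.3 ] M [ 0.02   0.027 -0.016] toe tester -0.0202 -0.1586 tip z 0.0241
```

Call:
{"api": "jog_arm", "payload": {"increments": [[1,0,0.008,0,0],[1,0,0,0,0],[1,0,0,0,0]]}}

```text
time_s: 12.8
ee_pos: [0.5191, -0.047, 0.0653]
eef_rot: [180.0, -0.0, -84.0]
wrist_force: [-0.3, 0.1, -3.6]
gripper_width: 0.222
finger_force: 59.0
```

```bash
python3 st.py
```

```text
t 12.8 tcp [ 0.5191 -0.047   0.0653] yaw [ 1.800e+02 -1.000e-02 -8.396e+01] F [-0.28  0.13 -3.64] M [ 0.081 -0.028 -0.014] toe tester -0.0223 -0.1587 tip z 0.024
```

Call:
{"api": "jog_arm", "payload": {"increments": [[1,0,0.008,0,0],[1,0,0,0,0],[1,0,0,0,0]]}}

```text
time_s: 13.1
ee_pos: [0.5173, -0.0471, 0.0655]
eef_rot: [-180.0, -0.0, -83.9]
wrist_force: [1.2, -0.4, -2.3]
gripper_width: 0.224
finger_force: 59.1
```

```bash
python3 st.py
```

```text
t 13.1 tcp [ 0.5173 -0.0471  0.0655] yaw [-1.7997e+02 -1.0000e-02 -8.3940e+01] F [ 1.23 -0.38 -2.32] M [-0.044 -0.595  0.314] toe tester -0.0239 -0.1587 tip z 0.0242
```

Call:
{"api": "jog_arm", "payload": {"increments": [[1,0,0.008,0,0],[1,0,0,0,0],[1,0,0,0,0]]}}

```text
time_s: 13.4
ee_pos: [0.5156, -0.0473, 0.0657]
eef_rot: [-179.9, -0.0, -83.9]
wrist_force: [3.1, -1.3, -2.9]
gripper_width: 0.222
finger_force: 59.9
```

```bash
python3 st.py
```

```text
t 13.4 tcp [ 0.5156 -0.0473  0.0657] yaw [-1.7993e+02 -1.0000e-02 -8.3920e+01] F [ 3.08 -1.27 -2.92] M [-0.029 -1.239  0.742] toe tester -0.0256 -0.1586 tip z 0.0244
```

Wall contact is felt with the toe at x ≈ −22.7, so the channel centre is −17.2, which agrees with the vision. I'll centre the toe at −17.5 and draw straight out, following the slope.

Call:
{"api": "jog_arm", "payload": {"increments": [[1,0,-0.011,0,0],[1,-0.008,-0.011,0,0],[1,-0.012,-0.011,0.001,0],[1,-0.012,0,0,0],[1,0,0,0,0]]}}

```text
time_s: 13.9
ee_pos: [0.5223, -0.0381, 0.0648]
eef_rot: [179.9, 0.0, -83.9]
wrist_force: [0.0, 0.1, -2.6]
gripper_width: 0.227
finger_force: 59.1
```

```bash
python3 st.py
```

```text
t 13.9 tcp [ 0.5223 -0.0381  0.0648] yaw [179.95   0.   -83.95] F [ 0.02  0.13 -2.6 ] M [ 0.062  0.009 -0.095] toe tester -0.0182 -0.1503 tip z 0.0235
```

Call:
{"api": "jog_arm", "payload": {"increments": [[1,-0.016,0,0,0],[1,-0.016,0,0.001,0],[1,-0.016,0,0,0],[1,-0.016,0,0.001,0]]}}

```text
time_s: 14.3
ee_pos: [0.5208, -0.0222, 0.0646]
eef_rot: [-180.0, -0.0, -84.0]
wrist_force: [-0.1, -0.4, -2.7]
gripper_width: 0.223
finger_force: 59.1
```

```bash
python3 st.py
```

```text
t 14.3 tcp [ 0.5208 -0.0222  0.0646] yaw [-180.     -0.    -83.95] F [-0.1  -0.4  -2.68] M [ 0.007 -0.012 -0.056] toe tester -0.018 -0.1343 tip z 0.0233
```

Call:
{"api": "jog_arm", "payload": {"increments": [[1,-0.016,0,0,0],[1,-0.016,0,0.001,0],[1,-0.016,0,0,0],[1,-0.016,0,0,0]]}}

```text
time_s: 14.7
ee_pos: [0.5191, -0.0064, 0.0643]
eef_rot: [180.0, -0.0, -84.0]
wrist_force: [1.0, -0.7, -3.2]
gripper_width: 0.227
finger_force: 59.1
```

```bash
python3 st.py
```

```text
t 14.7 tcp [ 0.5191 -0.0064  0.0643] yaw [ 1.800e+02 -1.000e-02 -8.395e+01] F [ 1.02 -0.68 -3.23] M [ 0.044 -0.03   0.025] toe tester -0.0181 -0.1183 tip z 0.023
```

Call:
{"api": "jog_arm", "payload": {"increments": [[1,-0.016,0,0,0],[1,-0.016,0,0.001,0],[1,-0.016,0,0,0],[1,-0.016,0,0.001,0]]}}

```text
time_s: 15.1
ee_pos: [0.5174, 0.0096, 0.0638]
eef_rot: [-180.0, -0.0, -84.0]
wrist_force: [0.2, -0.5, -2.2]
gripper_width: 0.227
finger_force: 59.0
```

```bash
python3 st.py
```

```text
t 15.1 tcp [0.5174 0.0096 0.0638] yaw [-1.800e+02 -1.000e-02 -8.395e+01] F [ 0.23 -0.46 -2.16] M [0.021 0.035 0.004] toe tester -0.0181 -0.1023 tip z 0.0226
```

Call:
{"api": "jog_arm", "payload": {"increments": [[1,-0.016,0,0,0],[1,-0.016,0,0.001,0],[1,-0.016,0,0,0],[1,-0.016,0,0.001,0]]}}

```text
time_s: 15.5
ee_pos: [0.5157, 0.0254, 0.0633]
eef_rot: [180.0, -0.0, -84.0]
wrist_force: [-1.1, -0.2, -3.5]
gripper_width: 0.219
finger_force: 59.1
```

```bash
python3 st.py
```

```text
t 15.5 tcp [0.5157 0.0254 0.0633] yaw [ 1.800e+02 -1.000e-02 -8.396e+01] F [-1.14 -0.22 -3.51] M [-0.029 -0.051 -0.032] toe tester -0.0181 -0.0863 tip z 0.0221
```

Call:
{"api": "jog_arm", "payload": {"increments": [[1,-0.016,0,0,0],[1,-0.016,0,0.001,0],[1,-0.016,0,0,0],[1,-0.016,0,0,0]]}}

```text
time_s: 15.9
ee_pos: [0.514, 0.0414, 0.063]
eef_rot: [180.0, -0.0, -84.0]
wrist_force: [0.2, -1.1, -2.6]
gripper_width: 0.221
finger_force: 59.1
```

```bash
python3 st.py
```

```text
t 15.9 tcp [0.514  0.0414 0.063 ] yaw [180.    -0.   -83.96] F [ 0.16 -1.08 -2.61] M [ 0.068  0.039 -0.002] toe tester -0.0182 -0.0703 tip z 0.0217
```

Call:
{"api": "jog_arm", "payload": {"increments": [[1,-0.016,0,0,0],[1,-0.016,0,0.001,0],[1,-0.016,0,0,0],[1,-0.016,0,0.001,0]]}}

```text
time_s: 16.3
ee_pos: [0.5124, 0.0573, 0.0626]
eef_rot: [-180.0, -0.0, -84.0]
wrist_force: [1.0, -0.0, -2.7]
gripper_width: 0.226
finger_force: 59.0
```

```bash
python3 st.py
```

```text
t 16.3 tcp [0.5124 0.0573 0.0626] yaw [-1.800e+02 -1.000e-02 -8.396e+01] F [ 0.98 -0.04 -2.68] M [-0.005  0.037 -0.003] toe tester -0.0181 -0.0544 tip z 0.0213
```

Call:
{"api": "jog_arm", "payload": {"increments": [[1,-0.016,0,0,0],[1,-0.016,0,0.001,0],[1,-0.016,0,0,0],[1,-0.016,0,0,0]]}}

```text
time_s: 16.7
ee_pos: [0.5107, 0.0732, 0.0623]
eef_rot: [180.0, -0.0, -84.0]
wrist_force: [0.6, -0.7, -3.3]
gripper_width: 0.229
finger_force: 59.1
```

```bash
python3 st.py
```

```text
t 16.7 tcp [0.5107 0.0732 0.0623] yaw [ 1.800e+02 -1.000e-02 -8.396e+01] F [ 0.56 -0.7  -3.32] M [0.059 0.01  0.037] toe tester -0.0182 -0.0383 tip z 0.021
```

Call:
{"api": "jog_arm", "payload": {"increments": [[1,-0.016,0,0,0],[1,-0.016,0,0.001,0],[1,-0.016,0,0,0],[1,-0.016,0,0.001,0]]}}

```text
time_s: 17.1
ee_pos: [0.509, 0.0891, 0.0618]
eef_rot: [-180.0, -0.0, -84.0]
wrist_force: [0.2, -0.2, -2.6]
gripper_width: 0.222
finger_force: 59.1
```

```bash
python3 st.py
```

```text
t 17.1 tcp [0.509  0.0891 0.0618] yaw [-1.800e+02 -1.000e-02 -8.396e+01] F [ 0.22 -0.19 -2.61] M [-0.023 -0.007 -0.019] toe tester -0.0182 -0.0223 tip z 0.0206
```

Call:
{"api": "jog_arm", "payload": {"increments": [[1,-0.016,0,0,0],[1,-0.016,0,0.001,0],[1,-0.016,0,0,0],[1,-0.016,0,0,0]]}}

```text
time_s: 17.5
ee_pos: [0.5073, 0.105, 0.0616]
eef_rot: [180.0, -0.0, -84.0]
wrist_force: [0.5, 0.9, -2.3]
gripper_width: 0.222
finger_force: 59.1
```

Call:
{"api": "jog_arm", "payload": {"increments": [[1,-0.016,0,0,0],[1,-0.016,0,0.001,0],[1,-0.016,0,0,0],[1,-0.016,0,0.001,0]]}}

```text
time_s: 17.9
ee_pos: [0.5057, 0.1209, 0.0611]
eef_rot: [-180.0, -0.0, -84.0]
wrist_force: [1.1, -0.2, -2.4]
gripper_width: 0.22
finger_force: 59.1
```

Call:
{"api": "jog_arm", "payload": {"increments": [[1,-0.016,0,0,0],[1,-0.016,0,0.001,0],[1,-0.016,0,0,0],[1,-0.016,0,0,0]]}}

```text
time_s: 18.3
ee_pos: [0.504, 0.1368, 0.0608]
eef_rot: [-180.0, -0.0, -84.0]
wrist_force: [0.5, -0.3, -2.6]
gripper_width: 0.224
finger_force: 59.1
```

```bash
python3 st.py; python3 ring.py r2 -0.014 0.022 0.026 33
```

```text
t 18.3 tcp [0.504  0.1368 0.0608] yaw [-1.800e+02 -1.000e-02 -8.396e+01] F [ 0.46 -0.26 -2.59] M [ 0.008 -0.022 -0.025] toe tester -0.0183 0.0257 tip z 0.0195
rows: tester y up from -11 cols: x from -47  step 3 mm
[[ 51  48  45  45  45  52  64  65  59  57  58  58  63  73  73  65  58  59  67  73  66  58  56]
 [ 49  46  45  45  47  58  71  70  61  58  58  58  63  73  74  65  58  59  66  72  67  58  56]
 [ 47  46  45  47  51  60  66  64  60  58  57  57  64  74  75  67  58  58  64  72  68  58  55]
 [ 46  46  46  50  56  60  61  60  59  59  57  57  64  74  75  66  58  57  65  74  70  60  56]
 [ 48  48  49  56  58  58  59  60  59  59  58  58  62  71  73  65  58  57  66  75  72  61  56]
 [ 62  66  68  70  66  58  58  59  59  58  58  58  62  71  73  65  58  58  66  75  72  61  56]
 [ 85  93  95  92  78  62  59  60  63  66  67  65  67  73  74  65  58  59  67  74  69  60  57]
 [ 98 107 109 104  82  62  60  68  78  87  90  89  85  82  78  68  59  60  68  74  70  61  57]
 [104 108 112 107  82  63  68  85  99 102 103 103 100  94  92  80  63  60  67  74  70  61  57]
 [116 112 112 108  85  67  80 1
[... 599 characters left out ...]
8  93  69  60  67  75  71  62  59]
 [163 163 165 158 123  79  64  65  72  79  81  80  90 110 114  96  70  60  67  75  71  62  59]
 [164 163 165 161 126  81  64  62  62  64  63  66  89 127 134 107  72  60  66  75  73  64  59]
 [164 164 165 159 122  80  66  67  66  63  60  64  93 141 152 117  73  60  66  74  74  64  59]
 [165 164 165 157 122  81  67  72  75  70  63  63  95 144 158 120  73  60  65  75  74  65  60]
 [166 164 165 158 123  80  67  75  80  76  66  64  96 145 159 121  75  61  68  76  75  65  60]
 [166 165 166 159 124  81  68  75  81  78  70  67  94 144 159 120  76  61  68  76  74  64  60]
 [167 165 165 160 126  81  68  75  82  81  76  73  95 142 156 119  75  61  66  72  73  64  60]]
```

The rectified patch shows the ring around (−16, +22) mm, still on the toe and past both clamps. I'll draw it on to about y = 72 mm.

Call:
{"api": "jog_arm", "payload": {"increments": [[1,-0.016,-0.002,0,0],[1,-0.016,-0.002,0.001,0],[1,-0.016,-0.002,0,0],[1,-0.016,-0.002,0,0]]}}

```text
time_s: 18.75
ee_pos: [0.5043, 0.153, 0.0605]
eef_rot: [180.0, -0.0, -84.0]
wrist_force: [-1.1, -1.0, -1.7]
gripper_width: 0.223
finger_force: 59.0
```

Call:
{"api": "jog_arm", "payload": {"increments": [[1,-0.016,-0.002,0,0],[1,-0.016,-0.002,0.001,0],[1,-0.016,0,0,0],[1,-0.016,0,0,0]]}}

```text
time_s: 19.15
ee_pos: [0.5036, 0.169, 0.0603]
eef_rot: [180.0, -0.0, -84.0]
wrist_force: [-0.1, -1.0, -2.8]
gripper_width: 0.223
finger_force: 59.0
```

Call:
{"api": "jog_arm", "payload": {"increments": [[1,-0.016,0,0,0],[1,-0.016,0,0.001,0],[1,-0.016,0,0,0],[1,0.008,0,0,0],[1,0,0,0,0]]}}

```text
time_s: 19.65
ee_pos: [0.5025, 0.1784, 0.0601]
eef_rot: [180.0, -0.0, -84.0]
wrist_force: [0.9, -0.0, -2.8]
gripper_width: 0.222
finger_force: 59.0
```

```bash
python3 st.py; python3 ring.py r3 -0.014 0.065 0.024 27
```

```text
t 19.65 tcp [0.5025 0.1784 0.0601] yaw [ 1.800e+02 -1.000e-02 -8.395e+01] F [ 0.94 -0.   -2.83] M [0.082 0.018 0.044] toe tester -0.0154 0.0672 tip z 0.0188
rows: tester y up from 38 cols: x from -41  step 3 mm
[[162 159 126  81  62  60  59  59  59  58  58  58  59  60  59  59  64  72  70]
 [161 158 126  83  63  62  61  60  59  58  58  57  57  58  57  58  64  73  72]
 [161 155 121  80  64  67  67  63  59  59  58  57  58  57  57  57  63  72  72]
 [161 155 122  81  66  71  75  70  62  59  58  58  58  58  57  58  64  73  74]
 [161 155 124  81  66  72  77  76  70  66  62  58  57  58  58  59  66  75  74]
 [161 157 126  80  66  73  87  97 102 100  88  71  67  66  63  60  66  74  73]
 [162 159 126  82  67  83 115 138 145 141 123 101 103 108  89  66  62  68  70]
 [162 156 123  80  71 104 144 153 144 136 123 115 135 146 116  75  60  62  65]
 [162 154 121  80  82 126 151 132 106  99  97 106 139 154 123  78  60  59  61]
 [161 153 120  83  95 139 144 108  83  80  79  97 138 153 121  77  60  59  59]
 [162 153 120  83  97 143 141 102  79  74  73  99 141 155 121  75  60  59  59]
 [163 154 121  81  92 135 148 122  95  77  75 105 144 157 123  76  61  60  59]
 [163 156 122  82  80 114 146 147 129 107  96 113 145 157 124  79  61  60  60]
 [163 153 120  81  70  91 123 144 147 134 115 114 143 155 124  80  62  60  60]
 [164 152 119  81  67  75  92 108 119 118 101 104 139 154 123  81  64  61  60]
 [165 153 119  80  67  72  79  80  82  80  75  92 137 154 124  84  66  61  61]
 [167 155 120  79  68  74  80  79  75  70  69  94 138 155 124  85  70  64  61]
 [166 157 122  80  67  72  80  82  79  77  79 100 141 157 125  85  74  69  64]
 [167 158 122  82  67  72  80  83  82  81  82 101 140 156 124  84  75  74  67]]
```

The ring is at (−15, +67) mm, with the toe centred in the bore and well clear of the guard. I'll lift straight out.

Call:
{"api": "jog_arm", "payload": {"increments": [[1,0,0,-0.02,0],[1,0,0,-0.04,0],[1,0,0,-0.1,0],[1,0,0,-0.12,0],[1,0,0,-0.12,0]]}}

```text
time_s: 20.2
ee_pos: [0.5026, 0.1784, 0.1621]
eef_rot: [-180.0, -0.0, -84.0]
wrist_force: [0.8, 0.8, -2.7]
gripper_width: 0.223
finger_force: 58.9
```

Call:
{"api": "jog_arm", "payload": {"increments": [[1,0,0,0,0],[1,0,0,0,0],[1,0,0,0,0]]}}

```text
time_s: 20.5
ee_pos: [0.5021, 0.1784, 0.1592]
eef_rot: [179.9, -0.0, -84.0]
wrist_force: [-0.0, -0.4, -4.1]
gripper_width: 0.228
finger_force: 59.3
```

```bash
python3 st.py; python3 ring.py r4 -0.014 0.065 0.024 24 | tail -17; python3 -c "
from h import *
plan([.4446,.3623,.16],13.5,14)"
```

```text
t 20.5 tcp [0.5021 0.1784 0.1592] yaw [ 1.7991e+02 -2.0000e-02 -8.3960e+01] F [-0.03 -0.37 -4.14] M [ 0.072 -0.018  0.041] toe tester -0.0159 0.0672 tip z 0.1179
[[161 127  84  65  63  63  61  60  60  60  59  59  59  59  59  65  76]
 [157 124  82  66  69  69  65  62  60  60  60  59  59  59  59  68  81]
 [157 125  83  67  72  77  73  65  61  60  59  59  60  60  66  77  86]
 [159 127  83  68  73  80  79  72  67  63  60  59  60  64  75  83  81]
 [161 128  83  67  75  90 100 103 102  90  73  63  61  65  74  77  72]
 [162 129  84  68  85 118 142 148 144 125  99  78  66  64  66  68  68]
 [159 124  82  73 107 148 156 146 137 125 110  97  78  64  62  62  64]
 [157 123  82  85 129 154 136 106  92  93 103 108  90  68  62  61  61]
 [156 124  85  97 142 146 107  78  73  80 102 116 100  74  63  61  61]
 [155 122  85 101 146 144 103  77  78  86 114 130 110  76  62  62  62]
 [156 124  84  96 139 151 125  99  90 102 136 148 117  77  62  62  61]
 [157 124  84  82 119 151 150 135 124 136 156 146 105  71  62  62  61]
 [156 123  83  71  93 128 147 151 152 154 150 120  85  67  64  63  62]
 [155 121  83  
[... 213 characters left out ...]
70  74  82  84  83  80  79  80  82  84  84  84  80  72]]
14
[-0.054, 0.011, -0.0, np.float64(-0.232)]
[-0.055, 0.004, -0.001, np.float64(-0.232)]
[-0.055, -0.003, -0.0, np.float64(-0.232)]
[-0.054, -0.009, -0.0, np.float64(-0.232)]
[-0.053, -0.015, -0.001, np.float64(-0.232)]
[-0.05, -0.022, -0.0, np.float64(-0.232)]
[-0.048, -0.028, -0.0, np.float64(-0.232)]
[-0.044, -0.034, -0.001, np.float64(-0.232)]
[-0.039, -0.038, -0.0, np.float64(-0.232)]
[-0.034, -0.043, -0.0, np.float64(-0.232)]
[-0.029, -0.047, -0.001, np.float64(-0.232)]
[-0.023, -0.05, -0.0, np.float64(-0.232)]
[-0.017, -0.053, -0.0, np.float64(-0.232)]
[-0.01, -0.054, -0.001, np.float64(-0.232)]
ends [0.4447 0.3624 0.1601] 13.48
```

The ring lies flat and complete on the open end. Now I swing the rod back over its rest.

Call:
{"api": "jog_arm", "payload": {"increments": [[1,-0.054,0.011,0,-0.232],[1,-0.055,0.004,0,-0.232],[1,-0.055,-0.003,0,-0.232],[1,-0.054,-0.009,0,-0.232],[1,-0.053,-0.015,0,-0.232]]}}

```text
time_s: 21.05
ee_pos: [0.4814, 0.2444, 0.1588]
eef_rot: [179.9, -0.0, -48.9]
wrist_force: [0.5, -0.2, -2.8]
gripper_width: 0.223
finger_force: 59.0
```

Call:
{"api": "jog_arm", "payload": {"increments": [[1,-0.05,-0.022,0,-0.232],[1,-0.048,-0.028,0,-0.232],[1,-0.044,-0.034,0,-0.232],[1,-0.039,-0.038,0,-0.232],[1,-0.034,-0.043,0,-0.232]]}}

```text
time_s: 21.55
ee_pos: [0.461, 0.31, 0.1587]
eef_rot: [179.9, 0.1, -14.1]
wrist_force: [-0.1, -0.7, -2.2]
gripper_width: 0.224
finger_force: 59.0
```

Call:
{"api": "jog_arm", "payload": {"increments": [[1,-0.029,-0.047,0,-0.232],[1,-0.023,-0.05,0,-0.232],[1,-0.017,-0.053,0,-0.232],[1,-0.01,-0.054,0,-0.232],[1,0,0,0,0]]}}

```text
time_s: 22.05
ee_pos: [0.4443, 0.3633, 0.1584]
eef_rot: [179.9, 0.1, 13.7]
wrist_force: [-0.8, -0.5, -2.5]
gripper_width: 0.226
finger_force: 59.1
```

Call:
{"api": "jog_arm", "payload": {"increments": [[1,0,0,0,0],[1,0,0,0,0],[1,0,0,0,0]]}}

```text
time_s: 22.35
ee_pos: [0.4454, 0.3621, 0.1599]
eef_rot: [180.0, 0.0, 13.4]
wrist_force: [0.1, 0.5, -2.4]
gripper_width: 0.227
finger_force: 59.1
```

```bash
python3 st.py
python3 - <<'E'
from h import *
plan([.4446,.3623,.12],13.5,1)
T,s=tool(); im=vision.camera("wrist"); cv2.imwrite("pics/w6.png",im[:,:,::-1]); a=vision.camera("top"); cv2.imwrite("pics/t6.png",a[:,:,::-1])
p=vision.camera_params("wrist"); g=cv2.cvtColor(im,cv2.COLOR_RGB2GRAY).astype(int)
for r0 in (30,60,100,140):
    c=np.where(g[r0,270:360]>125)[0]+270; print(r0,c.min(),c.max(), (np.linalg.inv(T)@[*on(p,(c.mean(),r0),T[2,3]+.0187,T),1]).round(4))
cv2.imwrite("pics/c6.png",np.hstack([im[:,160:480,::-1],cv2.resize(a[130:310,80:200,::-1],(320,480))]))
E
```

```text
t 22.35 tcp [0.4454 0.3621 0.1599] yaw [1.7998e+02 1.0000e-02 1.3390e+01] F [ 0.06  0.47 -2.38] M [-0.047  0.02  -0.059] toe tester 0.1811 0.5207 tip z 0.1185
1
[-0.003, -0.002, 0.16, np.float64(-0.004)]
ends [0.4445 0.3624 0.1199] 13.51
30 271 359 [ 9.46e-02 -1.00e-04 -1.87e-02  1.00e+00]
60 302 359 [ 0.0868  0.0031 -0.0187  1.    ]
100 302 359 [ 0.0758  0.0032 -0.0187  1.    ]
140 304 359 [ 0.0643  0.0042 -0.0187  1.    ]
```

View pics/c6.png

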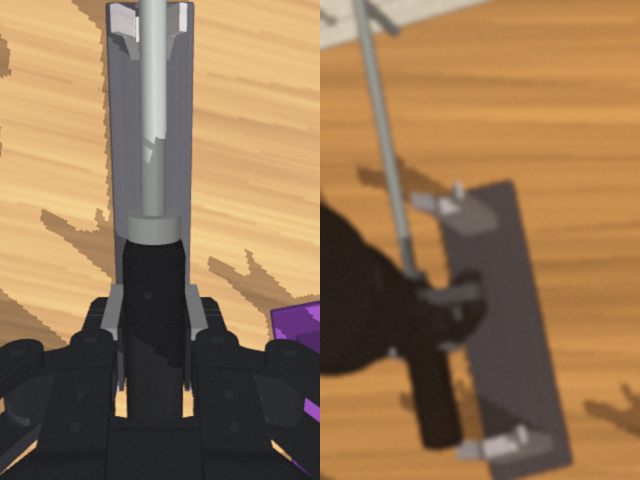

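The wrist picture shows the shank at column 313, vertical and between the front fork prongs (slot centre about 311). It's aligned, so I'll lower it.

Call:
{"api": "jog_arm", "payload": {"increments": [[1,-0.003,-0.002,0.1,-0.004],[1,0,0,0.12,0],[1,0,0,0.1,0],[1,0,0,0.04,0],[1,0,0,0,0]]}}

```text
time_s: 22.95
ee_pos: [0.444, 0.3621, 0.0687]
eef_rot: [179.9, 0.1, 13.6]
wrist_force: [-0.2, -0.2, -2.5]
gripper_width: 0.224
finger_force: 59.0
```

```bash
python3 st.py
```

```text
t 22.95 tcp [0.444  0.3621 0.0687] yaw [1.7988e+02 1.2000e-01 1.3580e+01] F [-0.17 -0.24 -2.45] M [-0.037  0.051  0.04 ] toe tester 0.1795 0.5216 tip z 0.0269
```

Call:
{"api": "jog_arm", "payload": {"increments": [[1,0,0,0.02,0],[1,0,0,0.012,0],[1,0,0,0,0],[1,0,0,0,0]]}}

```text
time_s: 23.35
ee_pos: [0.4446, 0.3632, 0.0627]
eef_rot: [-180.0, -0.0, 13.6]
wrist_force: [0.4, -0.4, -2.5]
gripper_width: 0.223
finger_force: 59.0
```

```bash
python3 st.py
```

```text
t 23.35 tcp [0.4446 0.3632 0.0627] yaw [-1.7998e+02 -4.0000e-02  1.3610e+01] F [ 0.4  -0.4  -2.51] M [-0.04   0.037 -0.018] toe tester 0.1803 0.5228 tip z 0.0215
```

Another 5 mm or so to go; the last part in small steps.

Call:
{"api": "jog_arm", "payload": {"increments": [[1,0,0,0.008,0],[1,0,0,0.006,0],[1,0,0,0,0],[1,0,0,0,0]]}}

```text
time_s: 23.75
ee_pos: [0.4443, 0.3629, 0.0585]
eef_rot: [180.0, 0.0, 13.6]
wrist_force: [-0.3, 0.7, -2.4]
gripper_width: 0.222
finger_force: 59.0
```

```bash
python3 st.py
```

```text
t 23.75 tcp [0.4443 0.3629 0.0585] yaw [1.7999e+02 1.0000e-02 1.3600e+01] F [-0.32  0.72 -2.41] M [ 0.021  0.076 -0.003] toe tester 0.18 0.5226 tip z 0.0171
```

Call:
{"api": "jog_arm", "payload": {"increments": [[1,0,0,0.004,0],[1,0,0,0,0],[1,0,0,0,0]]}}

```text
time_s: 24.05
ee_pos: [0.4444, 0.363, 0.0576]
eef_rot: [180.0, -0.0, 13.6]
wrist_force: [0.5, -0.0, -3.1]
gripper_width: 0.225
finger_force: 59.0
```

```bash
python3 st.py
```

```text
t 24.05 tcp [0.4444 0.363  0.0576] yaw [ 1.800e+02 -1.000e-02  1.361e+01] F [ 0.51 -0.02 -3.13] M [0.002 0.025 0.023] toe tester 0.1801 0.5226 tip z 0.0163
```

Call:
{"api": "jog_arm", "payload": {"increments": [[1,0,0,0.004,0],[1,0,0,0,0],[1,0,0,0,0]]}}

```text
time_s: 24.35
ee_pos: [0.4446, 0.3631, 0.0573]
eef_rot: [-180.0, -0.0, 13.6]
wrist_force: [-1.3, -0.9, 3.2]
gripper_width: 0.224
finger_force: 59.8
```

```bash
python3 st.py
```

```text
t 24.35 tcp [0.4446 0.3631 0.0573] yaw [-1.7999e+02 -5.0000e-02  1.3620e+01] F [-1.25 -0.87  3.21] M [-0.426  0.705 -0.02 ] toe tester 0.1803 0.5228 tip z 0.0162
```

Call:
{"api": "jog_arm", "payload": {"increments": [[1,0,0,0.003,0],[1,0,0,0,0],[1,0,0,0,0]]}}

```text
time_s: 24.65
ee_pos: [0.4446, 0.3631, 0.0573]
eef_rot: [-180.0, -0.1, 13.6]
wrist_force: [-3.3, -2.2, 7.4]
gripper_width: 0.22
finger_force: 60.6
```

```bash
python3 st.py
```

```text
t 24.65 tcp [0.4446 0.3631 0.0573] yaw [-1.7999e+02 -7.0000e-02  1.3620e+01] F [-3.26 -2.2   7.4 ] M [-0.788  1.373  0.013] toe tester 0.1804 0.5228 tip z 0.0162
```

The rod is seated at the same TCP height as at the grasp (0.0573). I'll relieve the press, open and rise.

Call:
{"api": "jog_arm", "payload": {"increments": [[1,0,0,-0.005,0],[1,0,0,0,0],[0.7,0,0,0,0],[0.3,0,0,0,0],[0,0,0,0,0]]}}

```text
time_s: 25.15
ee_pos: [0.4444, 0.3629, 0.0568]
eef_rot: [180.0, 0.0, 13.6]
wrist_force: [0.1, -0.6, -0.1]
gripper_width: 0.629
finger_force: 0.0
```

Call:
{"api": "jog_arm", "payload": {"increments": [[0,0,0,0,0],[0,0,0,0,0],[0,0,0,0,0],[0,0,0,0,0],[0,0,0,0,0]]}}

```text
time_s: 25.65
ee_pos: [0.4444, 0.3629, 0.057]
eef_rot: [180.0, 0.0, 13.6]
wrist_force: [0.5, 0.1, 0.7]
gripper_width: 1.001
finger_force: 0.0
```

Call:
{"api": "jog_arm", "payload": {"increments": [[0,0,0,-0.06,0],[0,0,0,-0.15,0],[0,0,0,-0.2,0],[0,0,0,-0.2,0],[0,0,0,-0.08,0]]}}

```text
time_s: 26.15
ee_pos: [0.4458, 0.3635, 0.2376]
eef_rot: [-179.7, -0.5, 13.6]
wrist_force: [-0.2, -0.2, 0.6]
gripper_width: 1.002
finger_force: 0.0
```

Call:
{"api": "jog_arm", "payload": {"increments": [[0,0,0,0,0],[0,0,0,0,0],[0,0,0,0,0]]}}

```text
time_s: 26.45
ee_pos: [0.444, 0.3626, 0.2285]
eef_rot: [179.9, 0.1, 13.6]
wrist_force: [0.2, -0.3, -0.7]
gripper_width: 1.0
finger_force: 0.0
```

```bash
python3 st.py
python3 - <<'E'
from h import *
T,s=tool(); w=vision.camera("wrist"); t=vision.camera("top")
cv2.imwrite("pics/w7.png",w[:,:,::-1]); cv2.imwrite("pics/t7.png",t[:,:,::-1])
p=vision.camera_params("wrist"); g=cv2.cvtColor(w,cv2.COLOR_RGB2GRAY).astype(int)
col=g[140:310,314]; d=np.where(col<45)[0]+140
B=on(p,(314.5,d.max()),.087,T); F=on(p,(314.5,d.min()),.087,T); print(F,B)
o=np.hstack([cv2.resize(w[:,:,::-1],(400,300)),cv2.resize(t[:,:,::-1],(400,300))])
o2=cv2.resize(t[120:310,90:500,::-1],(800,300)); cv2.imwrite("pics/c7.png",np.vstack([o,o2]))
E
```

```text
t 26.45 tcp [0.444  0.3626 0.2285] yaw [1.7994e+02 1.0000e-01 1.3600e+01] F [ 0.18 -0.35 -0.67] M [-0.004 -0.005  0.032] toe tester 0.1796 0.5223 tip z 0.1868
[0.47611279 0.36938034 0.087     ] [0.3782713  0.34562782 0.087     ]
```

View pics/c7.png

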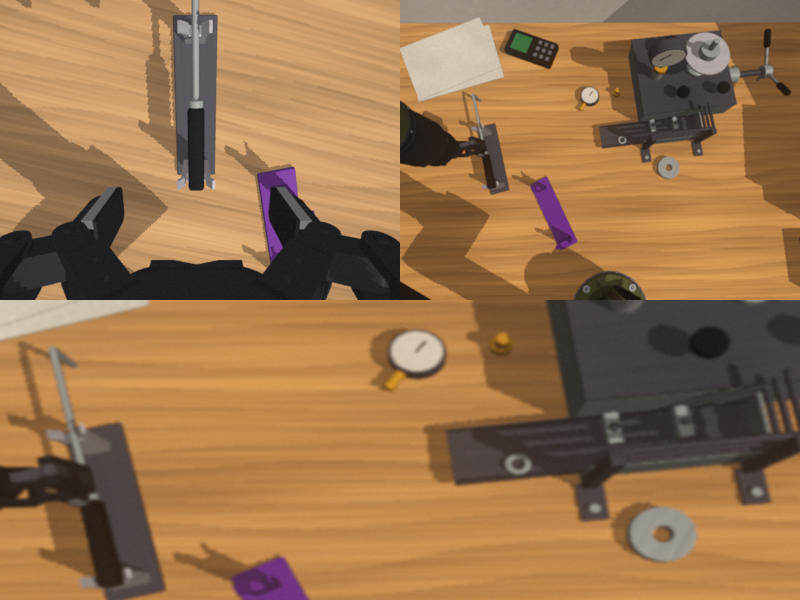

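The rod is back in its rest within 1 mm of where it lay, and the gripper is clear. The ring lies flat on the tray's open end, and the union, gauge and spare weight look unmoved. Handing in.

```bash
python3 -c "
from cell import ticket
print(ticket.hand_in())"
```

```text
the job is handed in; nothing more can be done
None
```

The job is handed in at about 26.5 s: the ring weight lies flat on the tray's open end, about 50 mm clear of the guard, the rod is back in its rest and released, and the union, gauge and spare weight look unmoved.

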